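# Dial open a worn combination strongbox

### The arm

A 6-joint arm with a two-finger parallel gripper is mounted at the origin on a cart in front of the work surface, level with it; the furniture and walls round the work are solid. World frame = base frame: x ahead of the robot, y to its left, z up, the work surface at z = 0. Lengths are in m, angles in rad, forces in N, time in s.
With the tool pointing down it reaches from about 0.35 to 0.975 m from the base axis. Payload 4.9 kg.
Tool frame: the origin (TCP) lies at the very end of the fingers, on their centre line; the grasp point (between the pads) lies 19 mm behind it; z points along the fingers, y is the direction in which the jaws open and shut (so a half turn about z gives the same grasp; the last joint's range is limited). The gripper opens to 85 mm and grips with 20 to 120 N. Pads are 22 mm wide; open, the fingers measure 114 mm over their backs; the gripper's body (76 mm by 85 mm) begins 54 mm behind the grasp point. The pads swing forward as they close: fully open they stand 13 mm farther back than shut.
Start: joints at [1.226, 0.053, 1.613, -0, 1.476, -0.119], TCP at [0.14, 0.609, 0.231] pointing down, gripper open.
Joint ranges: [-3.01, 3.01], [-1.01, 2.22], [0.06, 2.58], [-1.02, 4.17], [0.09, 2.62], [-3.14, 3.14]. Speed limits (rad/s): [2.57, 2.57, 3.14, 3.14, 3.14, 3.14].

### API

Orientations are given as a rotation vector (axis times angle).
In Python, from station import ctrl gives the robot as it stands.
- The arm moves only by the tool step_arm, never from a script. Its argument "moves" is a list of rows, each a list of 5 numbers: the opening, from 0 (shut) to 1 (fully open), then the shift along the world's x, y, z in m, then the turn about the world's z in degrees. A call has 1 to 20 rows; each row shifts and turns the pose as measured when the row begins; what a row does not reach is not made up. A row lasts 1/8 s, in which the tool goes at most 62.5 mm and 10.7 degrees, less where a joint would pass 70% of its speed; a pose out of reach is approached as far as the arm can. A call is refused whole if a number of a shift passes 0.0625 or a number of a turn 10.7, either way. A call with a gripper value outside its range is refused whole. The fingers move at their own pace and stop on an object; "newtons" is the grip in N (left out, the last holds). Time passes only in rows, so rows that do not move let the fingers close. It gives the time, the measured TCP pose, the force and the opening at its end, in the units of the state.
- ctrl.get_obs(): the state, without advancing time (a new reading comes with each control period).
- ctrl.get_image(name): name is "scene" or "top"; returns a dict with "color" (480x640x3 uint8, red, green, blue), "camera_matrix" (3x3 intrinsics, pixels), "k1" (the pictures are not rectified: a ray, as slopes to the right and down, at radius r is drawn at 1 + k1 r^2 times it, then the intrinsics apply), "R" (3x3) and "t" (3): a world point X has camera coordinates R X + t. Camera axes: x right, y down, z forward; pixel columns grow to the right and rows downward; lengths in m; the calibration is good to about 2 mm. A picture is of the moment at which its call begins. There is no depth.
- ctrl.finish_job(): hands the job in, once; it reports no verdict.
Trained networks look in a picture, given as the dict that the camera call returned (one of the last four; its "shot" number tells which), for a name from the list of things; names that differ only in an ending like _2 or _b are one class to them, and where a whole thing is asked for, a point or a joint stands for the part that bears it (a point fixed in the world has none). Each returns a list of dicts, best first, with "p" (0 to 1); they miss things now and then, are a little off and sometimes report something else, mostly with a low value. They report only what shows in the picture. A call takes as long as a camera call.
- ctrl.spot_in(picture, query): "bbox" ([left, top, right, bottom] in pixels, round what is visible of it).
The state is a dict: "t": time; "q": joint angles; "dq": joint speeds; "effort": joint torques, N m; "tool_pos": TCP position; "tool_rot": TCP orientation; "contact_force": force on the tool from outside, world axes, zero at the start; "wrist_torque": the same for the moment, N m; "opening": finger opening in m.
Only numpy, scipy, OpenCV 4.12 (cv2) and the standard library are available. Lean on these libraries where they do the work, as an engineer would, in place of code of your own. Each camera call takes 0.05 s, during which the arm holds its last target.

### The job

Open the small grey strongbox that holds the microscope's spare objective and filter cubes: turn its left dial to 3 and its right dial to 7, feeling for the place close to each number where the worn dial drops into its slot, then lift the lid by its handle until it stands well open, more than two thirds of the way to upright, and let it go. Never force the lid while a bolt still holds it, and leave the things round the box where they lie.

Things in the scene. Friction and masses are not known exactly. Their poses are not given: they have to be found in the camera images.
- strongbox: Fixed grey steel box, 220 (x) x 240 (y) mm. Origin: centre of its underside; x points to its rear (hinge side), y to its left, z up. Its front 80 mm is a lock deck, top 84 mm up, with the two dials at x = -70, y = +62 (left) and -62 mm (right); behind it lies the lid, top 80 mm up.
- dial_left (a joint): Angle of the left dial, rad, growing clockwise seen from above; 0 when its white line points at the 0 (box's +x), each number 0.628 on; 3 is 1.885. The start lies 0.55 to 1.05 rad below (turn clockwise). It is worn: its slot lies within 0.3 rad either side of the 3, unseen, so it must be felt. It has no stops and stays where it is left.
- dial_right (a joint): Angle of the right dial, rad, growing clockwise seen from above; 0 when its white line points at the 0 (box's +x), each number 0.628 on; 7 is 4.398. The start lies 0.55 to 1.05 rad above (turn anticlockwise). It is worn: its slot lies within 0.3 rad either side of the 7, unseen, so it must be felt. It has no stops and stays where it is left.
- dial_left_top (a point): Centre of the top of the left dial's round black fluted knob: 34 mm across, sides straight for 25 mm below this point, over a 46 mm skirt 4 mm high on the deck; may be pinched at any yaw. Drag 0.08 N m. At the slot the dial is drawn ahead (0.2 N m, over some 0.06 rad), moves lightly for 0.08 rad, then resists (0.3 to 0.45 N m, over some 0.06 rad) before it is forced out again.
- dial_right_top (a point): Centre of the top of the right dial's knob; just like the left one. Let go within 0.08 rad of the middle of its slot, a dial settles into it, and a 4 N spring there draws that dial's bolt out of the lid; turned on past the slot, it pushes the bolt back into the lid. Elsewhere than in the slot the bolt holds. The two dials work apart, in any order.
- lid (a joint): Opening angle of the lid, rad: 0 shut, 1.5 at its stop. It stays by friction above about 0.6 rad; 0.36 to 0.56 kg. While a bolt holds it, it yields only 0.02 rad.
- lid_handle (a point): Middle of the lid's steel bar handle: bar 10 mm thick, 88 mm long, along the box's y, 32 mm above the lid (27 mm free below it), 102 mm in front of and 54 mm above the hinge axis when shut. Lifting takes about 5 N; a locked lid should not be pulled with more than 20 N.
- lid_hinge (a point): Middle of the lid's hinge axis, which runs along the box's y at its upper rear edge, 58 mm up.
- log_book: Bystander: red notebook, 148 x 108 x 12 mm, right of the box. Origin: centre of its underside.
- timer: Bystander: small white timer, 58 x 62 x 18 mm, close to the box's left side. Origin: centre of its underside.
- dish: Bystander: round Petri dish, 60 mm across, 15 mm high, close to the box's right side. Origin: centre of its underside.
- usb_stick: Bystander: USB stick, 52 mm long, left of the box. Origin: centre of its underside.

How it is judged:
By the outcome, as a careful person would: the job done as asked, in the order asked, and still so for the second after the job is handed in, with the robot touching nothing.
It also fails if it takes over 67 s, if anything falls off the work surface, if the arm or the gripper's body presses on something with over 40 N, if the wrist force passes 120 N, or if a joint passes its speed limit or range.

## Working session

There is one attempt and no reset: what is moved stays moved. The work goes in short steps, Python scripts to look and compute and a tool call to move; the robot and the scene stay as the last step left them, time stands still between calls to the robot, and variables do not carry over. Pictures are saved under pics/ and viewed, and the job is handed in when it is done.

Besides the shell and the picture viewer there is one more tool, called after "Call:" by a JSON object that holds its "name" and its "arguments", one argument or row to a line. step_arm: Moves the arm, as the interface text tells. Its arguments: {"type":"object","properties":{"moves":{"type":"array","items":{"type":"array","items":{"type":"number"}}},"newtons":{"type":"number"}},"required":["moves"]}

```bash
mkdir -p pics; ls; cat > h.py <<'E'
import numpy as np, cv2
from station import ctrl
def save(im,name): cv2.imwrite('pics/'+name,im['color'][:,:,::-1])
E
python3 - <<'E'
from h import *
o=ctrl.get_obs()
for k,v in o.items(): print(k,np.round(v,3))
for n in ['scene','top']:
    im=ctrl.get_image(n); save(im,n+'0.png')
    print(n,im['camera_matrix'],im['k1'],im['R'],im['t'])
    for q in ['strongbox','dial_left_top','dial_right_top','lid_handle','timer','dish','log_book','usb_stick']:
        print(q,[(np.round(d['bbox']),round(d['p'],2)) for d in ctrl.spot_in(im,q)][:3])
E
```

```text
pics
t 0.0
q [ 1.226  0.053  1.614 -0.     1.476 -0.119]
dq [ 0.001 -0.001  0.002 -0.001  0.001 -0.   ]
effort [-0.0000e+00 -3.9368e+01 -3.7018e+01 -0.0000e+00  7.0000e-03  0.0000e+00]
tool_pos [0.14  0.609 0.23 ]
tool_rot [-3.540e-01 -3.121e+00  3.000e-03]
contact_force [0.85  1.339 0.148]
wrist_torque [ 0.075  0.024 -0.022]
opening 0.085
scene [[617.92285688   0.         308.65295595]
 [  0.         617.92285688 238.87700927]
 [  0.           0.           1.        ]] -0.12182956128025525 [[-8.94194183e-01 -4.47678592e-01 -8.00984338e-04]
 [-3.24194985e-01  6.48779556e-01 -6.88464015e-01]
 [ 3.08730263e-01 -6.15360842e-01 -7.25270059e-01]] [0.49980302 0.24418677 1.16681566]
strongbox [(array([227., 216., 381., 363.]), 0.65), (array([342., 252., 364., 273.]), 0.28)]
dial_left_top [(array([316., 292., 339., 320.]), 0.62)]
dial_right_top [(array([315., 293., 338., 318.]), 0.74), (array([339., 248., 364., 275.]), 0.56), (array([229., 223., 380., 363.]), 0.33)]
lid_handle [(array([228., 221., 344., 329.]), 0.88)]
timer [(array([261., 352., 300., 388.]), 0.6), (array([317., 292., 338., 3
[... 305 characters left out ...]
  503.08333586 241.02590466]
 [  0.           0.           1.        ]] -0.1441520897852559 [[ 0.00929509 -0.99995536 -0.00169701]
 [-0.99381988 -0.0090503  -0.11063513]
 [ 0.11061484  0.00271489 -0.99385964]] [0.00229599 0.54191825 1.12703943]
strongbox [(array([230., 196., 344., 297.]), 0.59)]
dial_left_top [(array([246., 274., 267., 292.]), 0.82)]
dial_right_top [(array([306., 269., 328., 289.]), 0.8)]
lid_handle [(array([233., 202., 340., 262.]), 0.58)]
timer [(array([201., 247., 231., 279.]), 0.71), (array([348., 249., 376., 272.]), 0.22)]
dish [(array([346., 249., 378., 271.]), 0.69)]
log_book [(array([424., 276., 478., 347.]), 0.95)]
usb_stick [(array([197., 293., 210., 311.]), 0.55)]
```

```bash
python3 - <<'E'
import cv2
a=cv2.imread('pics/top0.png'); b=cv2.imread('pics/scene0.png')
cv2.imwrite('pics/topc.png',cv2.resize(a[180:320,180:400],None,fx=3.6,fy=3.6,interpolation=cv2.INTER_CUBIC))
cv2.imwrite('pics/scc.png',cv2.resize(b[180:400,200:480],None,fx=2.7,fy=2.7,interpolation=cv2.INTER_CUBIC))
E
```

```text
(no output)
```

View pics/topc.png

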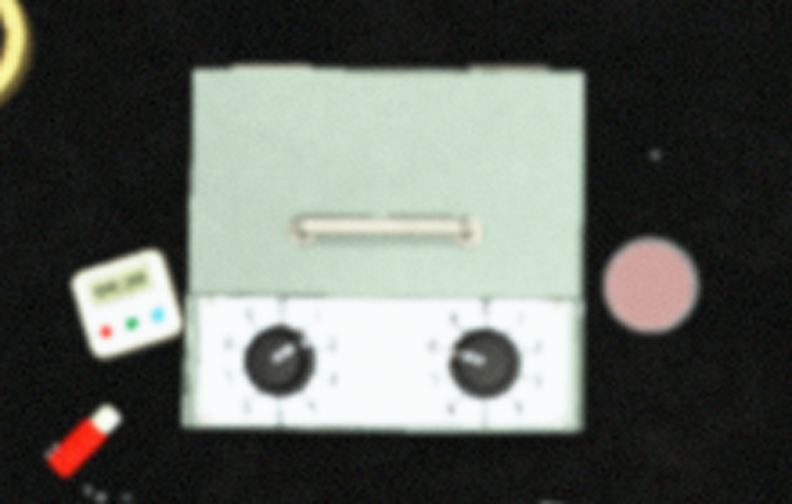

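View pics/scc.png

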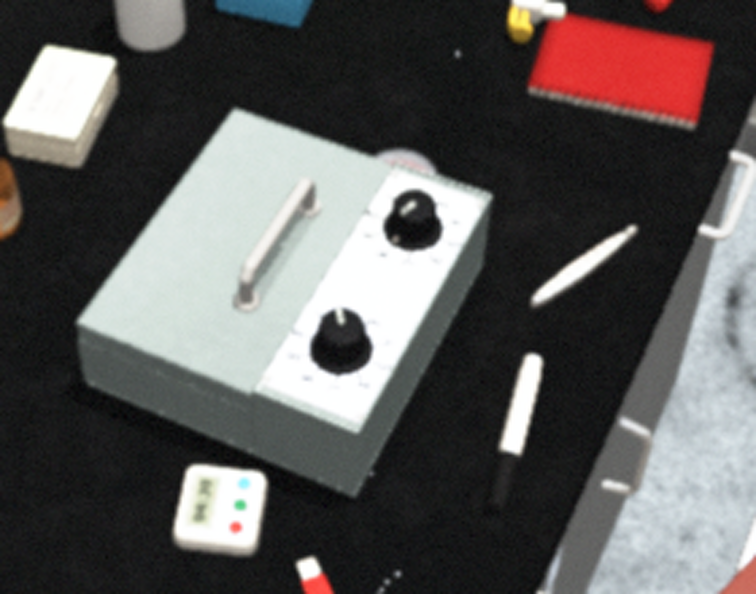

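View pics/scene0.png

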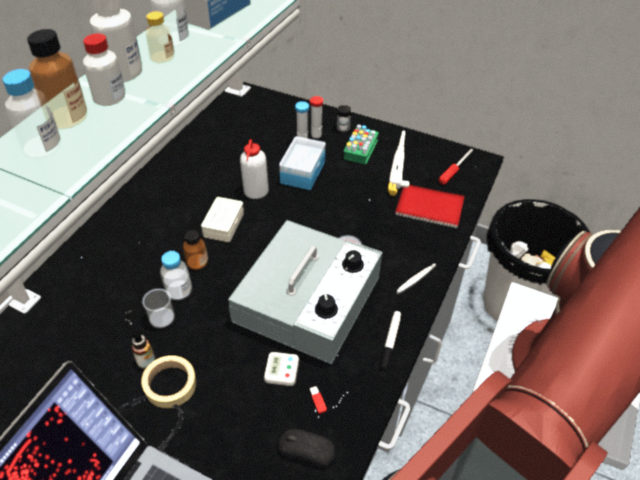

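View pics/top0.png

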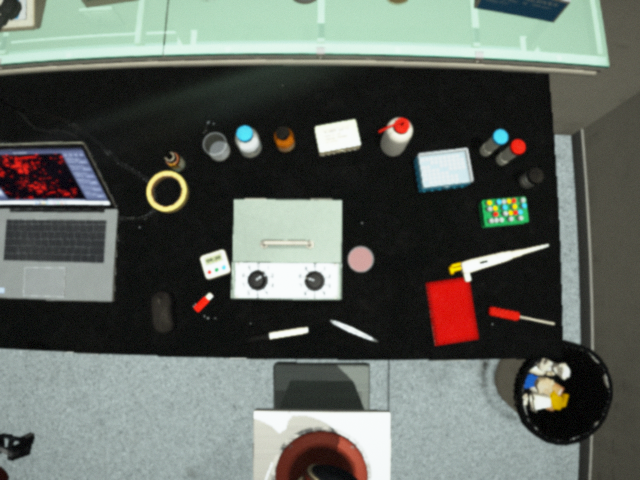

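```bash
cat >> h.py <<'E'
from scipy.optimize import least_squares
def proj(im,X):
    X=np.atleast_2d(X); rv,_=cv2.Rodrigues(im['R'])
    p,_=cv2.projectPoints(X.reshape(-1,1,3),rv,im['t'],im['camera_matrix'],np.array([im['k1'],0,0,0.]))
    return p.reshape(-1,2)
def ray(im,uv,z):
    n=cv2.undistortPoints(np.array([[uv]],float),im['camera_matrix'],np.array([im['k1'],0,0,0.]))[0,0]
    d=im['R'].T@np.array([*n,1]); c=-im['R'].T@im['t']
    return c+d*(z-c[2])/d[2]
def box(p,L):
    c,s=np.cos(p[2]),np.sin(p[2]); L=np.atleast_2d(L)
    return np.c_[p[0]+c*L[:,0]-s*L[:,1],p[1]+s*L[:,0]+c*L[:,1],L[:,2]]
E
python3 - <<'E'
from h import *
T=ctrl.get_image('top');S=ctrl.get_image('scene')
f=lambda a,k,o:np.array(a)/k+np.array(o)
L=np.array([[-.07,.062,.113],[-.07,-.062,.113],[.11,.12,.08],[.11,-.12,.08],[-.11,-.12,.084]])
tp=f([(281,358),(486,361),(192,68),(585,70),(582,430)],3.6,(180,180))
L2=np.array([[-.11,-.12,.084],[-.11,.12,.084],[.11,-.12,.08],[.11,.12,.08],[-.07,.062,.113],[-.07,-.062,.113]])
sp=f([(492,196),(357,430),(237,110),(80,325),(341,323),(413,205)],2.7,(200,180))
def r(p,w=(1,1)):
    return np.r_[w[0]*(proj(T,box(p,L))-tp).ravel(),w[1]*(proj(S,box(p,L2))-sp).ravel()]
for w in [(1,1),(1,0),(0,1)]:
    s=least_squares(r,[.4,.05,0],args=(w,)); print(w,s.x.round(4))
    print(r(s.x).reshape(-1,2).round(1).tolist())
    print(box(s.x,[[-.07,.062,.113],[-.07,-.062,.113],[.11-.102,0,.112],[0.11,0,.058]]).round(4).tolist())
print('cam',-T['R'].T@T['t'],-S['R'].T@S['t'])
E
```

```text
(1, 1) [0.5199 0.0799 0.0028]
[[-1.7, -0.2], [-0.3, -0.6], [0.8, -0.1], [-0.9, -0.2], [-0.2, -0.7], [0.5, -0.4], [0.9, 1.2], [-0.5, -1.0], [-0.8, -1.5], [0.9, 0.3], [1.2, -0.8]]
[[0.4497, 0.1417, 0.113], [0.4501, 0.0177, 0.113], [0.5279, 0.0799, 0.112], [0.6299, 0.0802, 0.058]]
(1, 0) [0.5191 0.0789 0.0041]
[[-1.2, 0.2], [0.2, -0.2], [1.1, 0.3], [-0.5, 0.1], [0.4, -0.4], [1.0, -0.7], [1.7, 0.9], [-0.1, -1.1], [-0.1, -1.7], [1.6, 0.1], [1.7, -1.0]]
[[0.4489, 0.1406, 0.113], [0.4494, 0.0166, 0.113], [0.5271, 0.0789, 0.112], [0.6291, 0.0794, 0.058]]
(0, 1) [0.5203 0.0808 0.0034]
[[-2.1, -0.4], [-0.7, -0.8], [0.3, -0.3], [-1.3, -0.4], [-0.5, -0.9], [0.1, -0.2], [0.6, 1.5], [-0.9, -0.7], [-1.2, -1.2], [0.5, 0.6], [0.8, -0.6]]
[[0.4501, 0.1425, 0.113], [0.4505, 0.0185, 0.113], [0.5283, 0.0808, 0.112], [0.6303, 0.0812, 0.058]]
cam [0.4138805  0.00414062 1.18007809] [0.16585378 0.78334039 1.0147706 ]
```

```bash
python3 - <<'E'
from h import *
T=ctrl.get_image('top');S=ctrl.get_image('scene')
# shelf front rail: top-image points vs scene line (10,300)-(298,10)
for z in np.arange(.2,.9,.1):
    P=[ray(T,(u,v),z) for u,v in [(150,69),(350,67),(550,66)]]
    print(round(z,1),np.round(P,3)[:,:2].tolist(),proj(S,P).round(0).tolist(), np.round([ray(S,q,z)[0] for q in [(60,240),(298,12)]],3))
E
```

```text
0.2 [[0.886, 0.371], [0.887, -0.052], [0.907, -0.485]] [[49.0, 273.0], [184.0, 140.0], [273.0, 47.0]] [0.924 0.941]
0.3 [[0.838, 0.333], [0.839, -0.046], [0.857, -0.435]] [[68.0, 228.0], [195.0, 108.0], [279.0, 24.0]] [0.831 0.846]
0.4 [[0.79, 0.296], [0.791, -0.04], [0.807, -0.385]] [[89.0, 177.0], [208.0, 72.0], [287.0, -2.0]] [0.738 0.751]
0.5 [[0.742, 0.258], [0.742, -0.035], [0.756, -0.335]] [[115.0, 119.0], [223.0, 30.0], [296.0, -34.0]] [0.645 0.656]
0.6 [[0.693, 0.221], [0.694, -0.029], [0.706, -0.286]] [[144.0, 52.0], [241.0, -19.0], [307.0, -71.0]] [0.552 0.561]
0.7 [[0.645, 0.184], [0.646, -0.023], [0.656, -0.236]] [[180.0, -25.0], [262.0, -77.0], [320.0, -115.0]] [0.459 0.465]
0.8 [[0.597, 0.146], [0.598, -0.018], [0.605, -0.186]] [[222.0, -112.0], [288.0, -144.0], [336.0, -169.0]] [0.366 0.37 ]
```

Call:
{"name": "step_arm", "arguments": {
  "moves": [
    [1, 0.03, -0.05, 0, 0],
    [1, 0.035, -0.05, 0, 0],
    [1, 0.035, -0.05, 0, 0],
    [1, 0.035, -0.05, 0, 0],
    [1, 0.035, -0.05, 0, 0],
    [1, 0.035, -0.05, 0, 0],
    [1, 0.035, -0.05, 0, 0]
  ],
  "newtons": 60
}}

```text
t: 1.98
tool_pos: [0.3829, 0.252, 0.232]
tool_rot: [0.339, 3.119, 0.004]
contact_force: [1.2, 0.7, -0.4]
opening: 0.0857
```

Call:
{"name": "step_arm", "arguments": {
  "moves": [
    [1, 0.034, -0.055, 0, 0],
    [1, 0.033, -0.054, 0, 0],
    [1, 0, 0, -0.05, 0],
    [1, 0, 0, 0, 0]
  ]
}}

```text
t: 2.48
tool_pos: [0.4503, 0.141, 0.1828]
tool_rot: [0.352, 3.113, 0.006]
contact_force: [-1.2, -0.0, -0.3]
opening: 0.0857
```

```bash
python3 - <<'E'
from h import *
S=ctrl.get_image('scene'); save(S,'s1.png')
c=S['color'][170:350,220:440,::-1]; cv2.imwrite('pics/s1c.png',cv2.resize(c,None,fx=3.5,fy=3.5,interpolation=cv2.INTER_CUBIC))
o=ctrl.get_obs(); print(o['tool_pos'],o['q'].round(2),o['wrist_torque'])
E
```

```text
[0.45272977 0.14160093 0.18678442] [ 0.15 -0.3   2.01  0.    1.42 -1.2 ] [-0.05266031 -0.02348219 -0.02517388]
```

View pics/s1c.png

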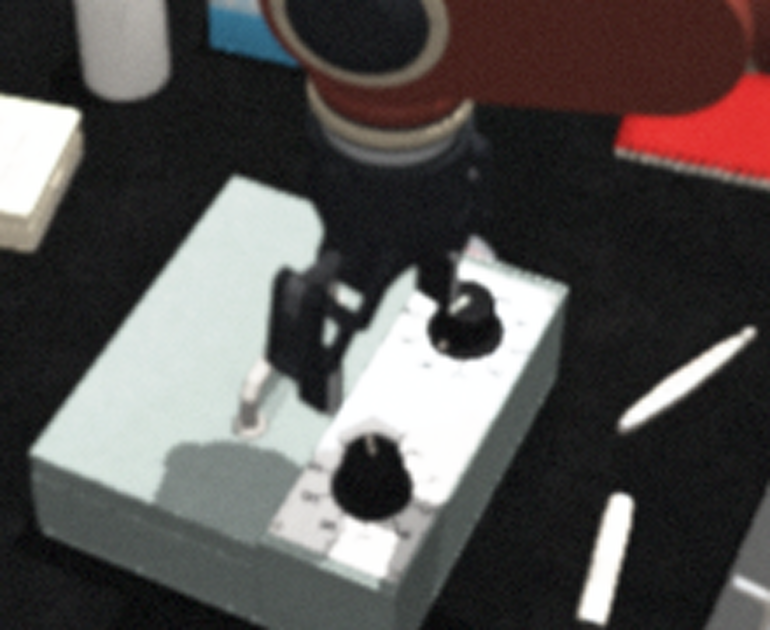

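Call:
{"name": "step_arm", "arguments": {
  "moves": [
    [1, 0, 0, -0.045, 0],
    [1, 0, 0, -0.03, 0],
    [1, 0, 0, 0, 0]
  ]
}}

```text
t: 2.9
tool_pos: [0.4578, 0.1448, 0.1198]
tool_rot: [0.341, 3.092, 0.014]
contact_force: [-0.5, -0.3, 0.4]
opening: 0.0852
```

```bash
cat >> h.py <<'E'
def avg(n=4):
    A=[]
    for i in range(n):
        o=ctrl.get_obs(); A.append(np.r_[o['tool_pos'],o['wrist_torque'],o['contact_force'],2*np.degrees(np.arctan2(o['tool_rot'][1],o['tool_rot'][0]))%360,o['opening']]); im=ctrl.get_image('scene')
    A=np.array(A); print('t',o['t'],'mean',A.mean(0).round(3).tolist(),'sd',A.std(0).round(3).tolist(),'q',o['q'].round(3)); return im
E
python3 - <<'E'
from h import *
S=avg(5); save(S,'s2.png')
c=S['color'][170:350,220:440,::-1]; cv2.imwrite('pics/s2c.png',cv2.resize(c,None,fx=3.5,fy=3.5,interpolation=cv2.INTER_CUBIC))
E
```

```text
t 3.1 mean [0.459, 0.145, 0.122, -0.006, 0.014, 0.014, 0.507, 0.243, 0.322, 167.388, 0.085] sd [0.001, 0.0, 0.001, 0.026, 0.03, 0.018, 0.578, 0.405, 0.522, 0.019, 0.0] q [ 1.490e-01 -2.320e-01  2.067e+00  1.000e-03  1.270e+00 -1.201e+00]
```

View pics/s2c.png

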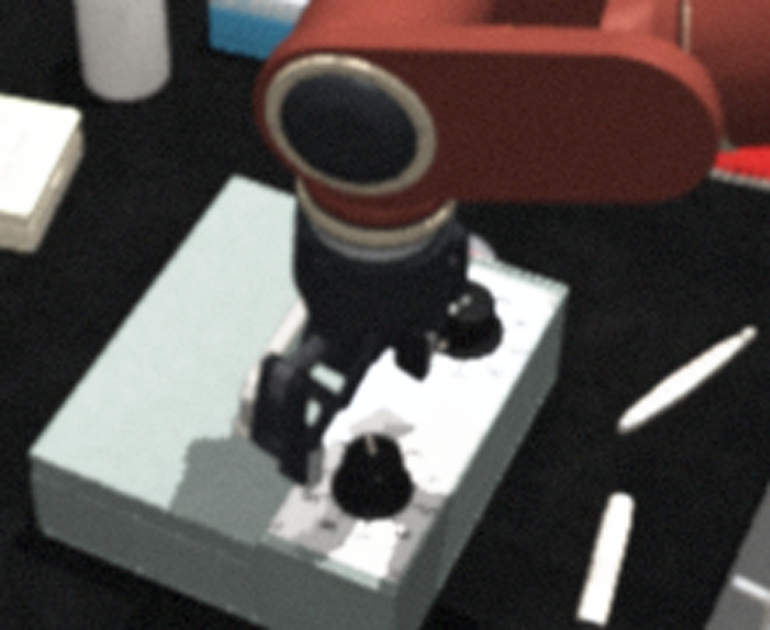

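Call:
{"name": "step_arm", "arguments": {
  "moves": [
    [1, -0.004, -0.001, 0.002, 0],
    [1, -0.003, -0.001, 0, 0],
    [1, -0.002, -0.001, 0, 0]
  ]
}}

```text
t: 3.52
tool_pos: [0.4511, 0.1415, 0.1264]
tool_rot: [0.342, 3.084, 0.018]
contact_force: [0.6, 0.2, 0.6]
opening: 0.0854
```

```bash
python3 - <<'E'
from h import *
S=avg(3)
q=ctrl.get_obs()['q'];print(q[1]+q[2]+q[4]-np.pi)
E
```

```text
t 3.625 mean [0.451, 0.141, 0.126, -0.024, -0.01, -0.03, 0.417, 0.099, -0.166, 167.353, 0.085] sd [0.0, 0.0, 0.0, 0.018, 0.01, 0.006, 0.368, 0.49, 0.815, 0.003, 0.0] q [ 1.460e-01 -2.640e-01  2.086e+00  1.000e-03  1.280e+00 -1.205e+00]
-0.03971298810179302
```

Call:
{"name": "step_arm", "arguments": {
  "moves": [
    [1, 0, 0, -0.006, 0],
    [1, 0, 0, -0.006, 0],
    [1, 0, 0, -0.006, 0],
    [1, 0, 0, 0, 0]
  ]
}}

```text
t: 4.18
tool_pos: [0.4505, 0.1413, 0.1057]
tool_rot: [0.342, 3.086, 0.017]
contact_force: [-0.1, -0.6, 0.8]
opening: 0.0853
```

```bash
python3 - <<'E'
from h import *
S=avg(2)
q=ctrl.get_obs()['q'];print(q[1]+q[2]+q[4]-np.pi)
E
```

```text
t 4.225 mean [0.451, 0.141, 0.106, 0.006, -0.001, -0.012, -0.158, -0.064, 0.451, 167.341, 0.085] sd [0.0, 0.0, 0.0, 0.004, 0.028, 0.001, 0.107, 0.512, 0.366, 0.0, 0.0] q [ 1.450e-01 -2.390e-01  2.101e+00  1.000e-03  1.241e+00 -1.205e+00]
-0.039041753716753114
```

Call:
{"name": "step_arm", "arguments": {
  "moves": [
    [1, -0.001, 0, -0.006, 0],
    [1, 0, 0, -0.005, 0],
    [1, 0, 0, 0, 0]
  ]
}}

```text
t: 4.65
tool_pos: [0.4502, 0.1415, 0.0951]
tool_rot: [0.342, 3.084, 0.018]
contact_force: [0.4, 0.5, -0.2]
opening: 0.0858
```

```bash
python3 - <<'E'
from h import *
S=avg(2); save(S,'s3.png')
c=S['color'][170:350,220:440,::-1]; cv2.imwrite('pics/s3c.png',cv2.resize(c,None,fx=3.5,fy=3.5,interpolation=cv2.INTER_CUBIC))
E
```

```text
t 4.7 mean [0.45, 0.141, 0.095, 0.057, 0.04, 0.015, 0.609, 0.262, -0.094, 167.344, 0.086] sd [0.0, 0.0, 0.0, 0.013, 0.005, 0.011, 0.201, 0.218, 0.141, 0.0, 0.0] q [ 1.460e-01 -2.270e-01  2.111e+00  1.000e-03  1.218e+00 -1.204e+00]
```

View pics/s3c.png

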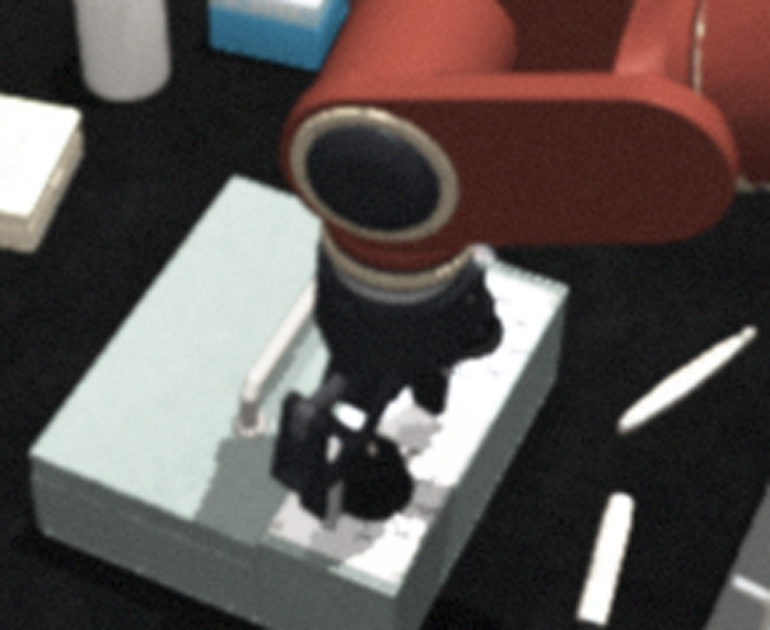

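Call:
{"name": "step_arm", "arguments": {
  "moves": [
    [0.5, 0, 0, 0, 0],
    [0, 0, 0, 0, 0],
    [0, 0, 0, 0, 0],
    [0, 0, 0, 0, 0]
  ],
  "newtons": 60
}}

```text
t: 5.25
tool_pos: [0.4512, 0.1431, 0.0969]
tool_rot: [0.342, 3.082, 0.024]
contact_force: [-1.2, -0.4, -0.2]
opening: 0.0314
```

```bash
python3 - <<'E'
from h import *
S=avg(2); save(S,'s4.png')
c=S['color'][170:350,220:440,::-1]; cv2.imwrite('pics/s4c.png',cv2.resize(c,None,fx=3.5,fy=3.5,interpolation=cv2.INTER_CUBIC))
E
```

```text
t 5.3 mean [0.451, 0.143, 0.097, -0.066, 0.298, 0.007, -1.296, 0.778, 1.257, 167.326, 0.032] sd [0.0, 0.0, 0.0, 0.186, 0.024, 0.032, 0.114, 1.217, 1.444, 0.002, 0.0] q [ 0.147 -0.228  2.109  0.005  1.218 -1.205]
```

View pics/s4c.png

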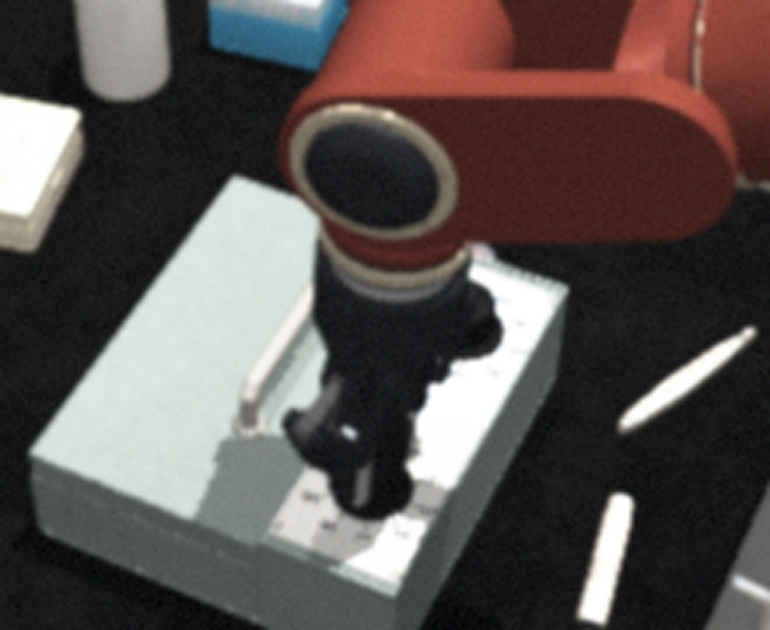

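Call:
{"name": "step_arm", "arguments": {
  "moves": [
    [0, 0, 0, 0, -4],
    [0, 0, 0, 0, -4],
    [0, 0, 0, 0, -4]
  ]
}}

```text
t: 5.72
tool_pos: [0.4511, 0.1429, 0.0969]
tool_rot: [0.671, 3.026, 0.016]
contact_force: [-0.6, 1.6, 1.0]
opening: 0.0315
```

```bash
python3 - <<'E'
from h import *
S=avg(2)
E
```

```text
t 5.775 mean [0.451, 0.143, 0.097, 0.037, 0.208, -0.016, -0.564, 1.655, 0.935, 154.951, 0.032] sd [0.0, 0.0, 0.0, 0.002, 0.001, 0.059, 0.047, 0.028, 0.02, 0.045, 0.0] q [ 0.152 -0.227  2.108 -0.006  1.218 -0.979]
```

```bash
cat >> h.py <<'E'
def feel(n=3):
    for i in range(n):
        o=ctrl.get_obs(); y=np.degrees(2*np.arctan2(o['tool_rot'][1],o['tool_rot'][0]))%360
        print('t %.2f yaw %.2f tz %.3f eff6 %.3f F %s pos %s op %.4f q6 %.4f dq6 %.3f'%(o['t'],y,o['wrist_torque'][2],o['effort'][5],o['contact_force'].round(1),o['tool_pos'].round(4),o['opening'],o['q'][5],o['dq'][5]))
        if i<n-1: ctrl.get_image('scene')
E
python3 -c "
from h import *
feel(3)"
```

```text
t 5.83 yaw 155.11 tz -0.055 eff6 0.169 F [-0.1  1.3  1.7] pos [0.4511 0.1429 0.0969] op 0.0318 q6 -0.9823 dq6 -0.042
t 5.88 yaw 155.17 tz -0.108 eff6 -0.003 F [-1.2  1.3  1.2] pos [0.4512 0.1429 0.0969] op 0.0319 q6 -0.9834 dq6 -0.008
t 5.92 yaw 155.17 tz 0.006 eff6 -0.057 F [-0.9  0.1  1.4] pos [0.4512 0.1428 0.0969] op 0.0314 q6 -0.9834 dq6 0.001
```

Call:
{"name": "step_arm", "arguments": {
  "moves": [
    [0, 0, 0, 0, -3]
  ]
}}

```text
t: 6.05
tool_pos: [0.4511, 0.1428, 0.0969]
tool_rot: [0.746, 3.009, 0.015]
contact_force: [-0.9, 1.5, 1.2]
opening: 0.0316
```

```bash
python3 -c "
from h import *
feel(3)"
```

```text
t 6.05 yaw 152.16 tz 0.203 eff6 -0.318 F [-0.9  1.5  1.2] pos [0.4511 0.1428 0.0969] op 0.0316 q6 -0.9288 dq6 0.434
t 6.10 yaw 152.08 tz -0.075 eff6 0.053 F [-0.1  1.2  1.4] pos [0.4512 0.1428 0.0969] op 0.0317 q6 -0.9273 dq6 -0.073
t 6.15 yaw 152.21 tz -0.042 eff6 0.091 F [-0.7  1.   1.4] pos [0.4511 0.1428 0.0969] op 0.0319 q6 -0.9296 dq6 -0.025
```

Call:
{"name": "step_arm", "arguments": {
  "moves": [
    [0, 0, 0, 0, -3]
  ]
}}

```text
t: 6.28
tool_pos: [0.4511, 0.1428, 0.0969]
tool_rot: [0.822, 2.988, 0.013]
contact_force: [-0.5, 1.1, 2.0]
opening: 0.0319
```

```bash
python3 -c "
from h import *
feel(3)"
```

```text
t 6.28 yaw 149.23 tz 0.162 eff6 -0.330 F [-0.5  1.1  2. ] pos [0.4511 0.1428 0.0969] op 0.0319 q6 -0.8756 dq6 0.433
t 6.33 yaw 149.15 tz -0.079 eff6 0.049 F [-0.5  0.3  0.4] pos [0.4511 0.1428 0.0969] op 0.0317 q6 -0.8740 dq6 -0.072
t 6.38 yaw 149.27 tz -0.050 eff6 0.077 F [-0.9  0.9  1.7] pos [0.4511 0.1428 0.0969] op 0.0315 q6 -0.8763 dq6 -0.022
```

Call:
{"name": "step_arm", "arguments": {
  "moves": [
    [0, 0, 0, 0, -3]
  ]
}}

```text
t: 6.5
tool_pos: [0.4511, 0.1427, 0.0969]
tool_rot: [0.898, 2.966, 0.011]
contact_force: [-0.7, 0.3, 2.3]
opening: 0.0319
```

```bash
python3 -c "
from h import *
feel(1)"
```

```text
t 6.50 yaw 146.31 tz 0.069 eff6 -0.323 F [-0.7  0.3  2.3] pos [0.4511 0.1427 0.0969] op 0.0319 q6 -0.8227 dq6 0.431
```

Call:
{"name": "step_arm", "arguments": {
  "moves": [
    [0, 0, 0, 0, -3]
  ]
}}

```text
t: 6.62
tool_pos: [0.4511, 0.1427, 0.0969]
tool_rot: [0.975, 2.942, 0.009]
contact_force: [-1.2, 0.8, 1.0]
opening: 0.0317
```

```bash
python3 -c "
from h import *
feel(1)"
```

```text
t 6.62 yaw 143.35 tz 0.036 eff6 -0.249 F [-1.2  0.8  1. ] pos [0.4511 0.1427 0.0969] op 0.0317 q6 -0.7688 dq6 0.424
```

Call:
{"name": "step_arm", "arguments": {
  "moves": [
    [0, 0, 0, 0, -3]
  ]
}}

```text
t: 6.75
tool_pos: [0.4511, 0.1427, 0.0969]
tool_rot: [1.05, 2.916, 0.007]
contact_force: [-1.3, 0.7, 1.5]
opening: 0.0318
```

```bash
python3 -c "
from h import *
feel(1)"
```

```text
t 6.75 yaw 140.38 tz 0.136 eff6 -0.245 F [-1.3  0.7  1.5] pos [0.4511 0.1427 0.0969] op 0.0318 q6 -0.7150 dq6 0.427
```

Call:
{"name": "step_arm", "arguments": {
  "moves": [
    [0, 0, 0, 0, -3]
  ]
}}

```text
t: 6.88
tool_pos: [0.451, 0.1426, 0.0969]
tool_rot: [1.126, 2.887, 0.005]
contact_force: [-0.9, 1.4, 1.0]
opening: 0.0318
```

```bash
python3 -c "
from h import *
feel(1)"
```

```text
t 6.88 yaw 137.41 tz 0.080 eff6 -0.254 F [-0.9  1.4  1. ] pos [0.451  0.1426 0.0969] op 0.0318 q6 -0.6612 dq6 0.426
```

Call:
{"name": "step_arm", "arguments": {
  "moves": [
    [0, 0, 0, 0, -3]
  ]
}}

```text
t: 7.0
tool_pos: [0.451, 0.1426, 0.0969]
tool_rot: [1.2, 2.857, 0.004]
contact_force: [-1.7, 0.4, 2.1]
opening: 0.0317
```

```bash
python3 -c "
from h import *
feel(1)"
```

```text
t 7.00 yaw 134.43 tz 0.099 eff6 -0.256 F [-1.7  0.4  2.1] pos [0.451  0.1426 0.0969] op 0.0317 q6 -0.6075 dq6 0.424
```

Call:
{"name": "step_arm", "arguments": {
  "moves": [
    [0, 0, 0, 0, -3]
  ]
}}

```text
t: 7.12
tool_pos: [0.451, 0.1426, 0.0969]
tool_rot: [1.274, 2.825, 0.002]
contact_force: [0.2, 1.2, 0.9]
opening: 0.0322
```

```bash
python3 -c "
from h import *
feel(1)"
```

```text
t 7.12 yaw 131.46 tz 0.109 eff6 -0.249 F [0.2 1.2 0.9] pos [0.451  0.1426 0.0969] op 0.0322 q6 -0.5538 dq6 0.424
```

Call:
{"name": "step_arm", "arguments": {
  "moves": [
    [0, 0, 0, 0, -3]
  ]
}}

```text
t: 7.25
tool_pos: [0.4509, 0.1425, 0.0969]
tool_rot: [1.347, 2.791, -0.0]
contact_force: [-1.2, 0.7, 1.1]
opening: 0.0319
```

```bash
python3 -c "
from h import *
feel(1)"
```

```text
t 7.25 yaw 128.50 tz 0.109 eff6 -0.242 F [-1.2  0.7  1.1] pos [0.4509 0.1425 0.0969] op 0.0319 q6 -0.5003 dq6 0.424
```

Call:
{"name": "step_arm", "arguments": {
  "moves": [
    [0, 0, 0, 0, -3]
  ]
}}

```text
t: 7.38
tool_pos: [0.4509, 0.1425, 0.0969]
tool_rot: [1.419, 2.756, -0.002]
contact_force: [-1.2, 0.9, 1.3]
opening: 0.0317
```

```bash
python3 -c "
from h import *
feel(1)"
```

```text
t 7.38 yaw 125.52 tz 0.083 eff6 -0.274 F [-1.2  0.9  1.3] pos [0.4509 0.1425 0.0969] op 0.0317 q6 -0.4468 dq6 0.424
```

Call:
{"name": "step_arm", "arguments": {
  "moves": [
    [0, 0, 0, 0, -3]
  ]
}}

```text
t: 7.5
tool_pos: [0.4509, 0.1425, 0.0969]
tool_rot: [1.49, 2.718, -0.004]
contact_force: [-0.1, 0.3, 1.6]
opening: 0.0316
```

```bash
python3 -c "
from h import *
feel(1)"
```

```text
t 7.50 yaw 122.53 tz -0.009 eff6 -0.354 F [-0.1  0.3  1.6] pos [0.4509 0.1425 0.0969] op 0.0316 q6 -0.3931 dq6 0.424
```

Call:
{"name": "step_arm", "arguments": {
  "moves": [
    [0, 0, 0, 0, -3]
  ]
}}

```text
t: 7.62
tool_pos: [0.4508, 0.1425, 0.0969]
tool_rot: [1.561, 2.678, -0.006]
contact_force: [0.1, 1.1, 0.6]
opening: 0.0314
```

```bash
python3 -c "
from h import *
feel(1)"
```

```text
t 7.62 yaw 119.53 tz -0.082 eff6 -0.403 F [0.1 1.1 0.6] pos [0.4508 0.1425 0.0969] op 0.0314 q6 -0.3393 dq6 0.423
```

Call:
{"name": "step_arm", "arguments": {
  "moves": [
    [0, 0, 0, 0, -2]
  ]
}}

```text
t: 7.75
tool_pos: [0.4508, 0.1424, 0.0969]
tool_rot: [1.607, 2.651, -0.007]
contact_force: [-1.0, 0.8, 1.7]
opening: 0.032
```

```bash
python3 -c "
from h import *
feel(1)"
```

```text
t 7.75 yaw 117.54 tz 0.128 eff6 -0.106 F [-1.   0.8  1.7] pos [0.4508 0.1424 0.0969] op 0.0320 q6 -0.3037 dq6 0.289
```

Call:
{"name": "step_arm", "arguments": {
  "moves": [
    [0, 0, 0, 0, -2]
  ]
}}

```text
t: 7.88
tool_pos: [0.4508, 0.1424, 0.0968]
tool_rot: [1.654, 2.622, -0.008]
contact_force: [-1.1, 1.1, 1.8]
opening: 0.0322
```

```bash
python3 -c "
from h import *
feel(1)"
```

```text
t 7.88 yaw 115.50 tz 0.094 eff6 -0.147 F [-1.1  1.1  1.8] pos [0.4508 0.1424 0.0968] op 0.0322 q6 -0.2672 dq6 0.290
```

Call:
{"name": "step_arm", "arguments": {
  "moves": [
    [0, 0, 0, 0, -1.5]
  ]
}}

```text
t: 8.0
tool_pos: [0.4508, 0.1424, 0.0969]
tool_rot: [1.69, 2.599, -0.009]
contact_force: [-1.0, 1.2, 1.2]
opening: 0.032
```

```bash
python3 -c "
from h import *
feel(1)"
```

```text
t 8.00 yaw 113.95 tz 0.189 eff6 0.016 F [-1.   1.2  1.2] pos [0.4508 0.1424 0.0969] op 0.0320 q6 -0.2394 dq6 0.219
```

Call:
{"name": "step_arm", "arguments": {
  "moves": [
    [0, 0, 0, 0, -1.2]
  ]
}}

```text
t: 8.12
tool_pos: [0.4508, 0.1424, 0.0969]
tool_rot: [1.718, 2.581, -0.01]
contact_force: [-0.9, 1.1, 0.7]
opening: 0.0318
```

```bash
python3 -c "
from h import *
feel(2)"
```

```text
t 8.12 yaw 112.72 tz 0.382 eff6 0.222 F [-0.9  1.1  0.7] pos [0.4508 0.1424 0.0969] op 0.0318 q6 -0.2174 dq6 0.176
t 8.18 yaw 112.69 tz 0.220 eff6 0.292 F [-1.1  1.   1.1] pos [0.4508 0.1424 0.0969] op 0.0323 q6 -0.2168 dq6 -0.030
```

Call:
{"name": "step_arm", "arguments": {
  "moves": [
    [0, 0, 0, 0, 2],
    [0, 0, 0, 0, 2],
    [0, 0, 0, 0, 0]
  ]
}}

```text
t: 8.55
tool_pos: [0.4508, 0.1424, 0.0969]
tool_rot: [1.622, 2.642, -0.007]
contact_force: [-0.2, 0.5, 0.4]
opening: 0.0318
```

```bash
python3 -c "
from h import *
feel(3)"
```

```text
t 8.55 yaw 116.93 tz 0.121 eff6 0.038 F [-0.2  0.5  0.4] pos [0.4508 0.1424 0.0969] op 0.0318 q6 -0.2929 dq6 -0.005
t 8.60 yaw 116.91 tz 0.120 eff6 0.068 F [-1.3  1.5  0.6] pos [0.4508 0.1424 0.0969] op 0.0320 q6 -0.2925 dq6 0.007
t 8.65 yaw 116.90 tz 0.015 eff6 0.078 F [0.  2.  0.6] pos [0.4508 0.1424 0.0969] op 0.0317 q6 -0.2923 dq6 0.002
```

Call:
{"name": "step_arm", "arguments": {
  "moves": [
    [1, 0, 0, 0, 0],
    [1, 0, 0, 0, 0],
    [1, 0, 0, 0, 0],
    [1, 0, 0, 0, 0],
    [1, 0, 0, 0.01, 0],
    [1, 0, 0, 0.04, 0],
    [1, 0, 0, 0.03, 0],
    [1, 0, 0, 0, 0]
  ]
}}

```text
t: 9.65
tool_pos: [0.4508, 0.1419, 0.1804]
tool_rot: [1.622, 2.64, -0.007]
contact_force: [1.3, -0.3, 0.3]
opening: 0.0853
```

```bash
python3 - <<'E'
from h import *
feel(1)
q=ctrl.get_obs()['q'];print('tilt',q[1]+q[2]+q[4]-np.pi, q.round(3), ctrl.get_obs()['tool_rot'])
S=ctrl.get_image('scene')
c=S['color'][170:350,220:440,::-1]; cv2.imwrite('pics/s5c.png',cv2.resize(c,None,fx=3.5,fy=3.5,interpolation=cv2.INTER_CUBIC))
E
```

```text
t 9.65 yaw 116.87 tz -0.029 eff6 -0.003 F [ 1.3 -0.3  0.3] pos [0.4508 0.1419 0.1804] op 0.0853 q6 -0.2976 dq6 -0.001
tilt -0.029135177979952687 [ 0.166 -0.308  2.027 -0.032  1.393 -0.298] [ 1.6219577   2.6402871  -0.00734743]
```

View pics/s5c.png

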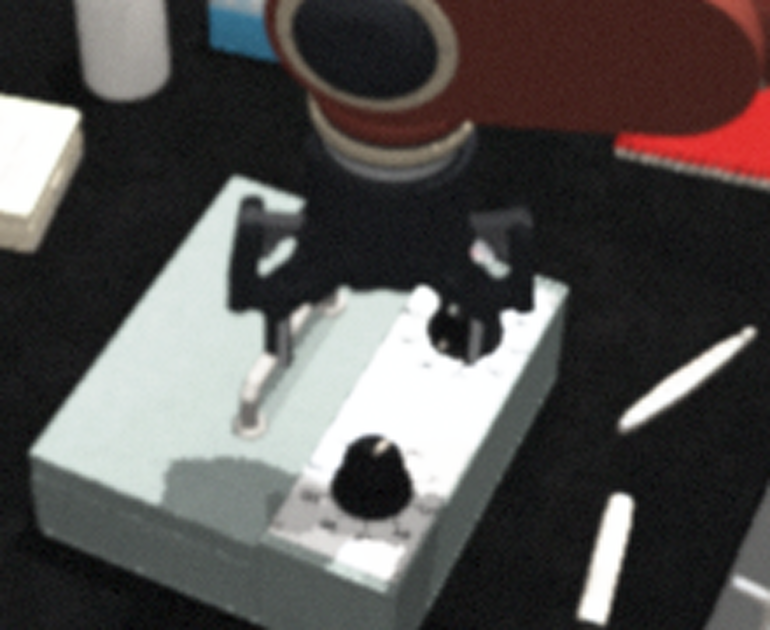

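Call:
{"name": "step_arm", "arguments": {
  "moves": [
    [1, 0, -0.03, 0, 0],
    [1, 0, -0.03, 0, 0],
    [1, 0, -0.03, 0, 0],
    [1, 0, -0.025, -0.005, 0],
    [1, 0, 0, 0, 0],
    [1, 0, 0, 0, 0]
  ]
}}

```text
t: 10.45
tool_pos: [0.4449, 0.0245, 0.1645]
tool_rot: [1.627, 2.654, -0.02]
contact_force: [-0.4, -0.2, 0.7]
opening: 0.0855
```

```bash
python3 - <<'E'
from h import *
feel(2)
q=ctrl.get_obs()['q'];print('tilt',q[1]+q[2]+q[4]-np.pi, q.round(3), ctrl.get_obs()['tool_rot'])
E
```

```text
t 10.45 yaw 116.96 tz 0.032 eff6 -0.006 F [-0.4 -0.2  0.7] pos [0.4449 0.0245 0.1645] op 0.0855 q6 -0.5636 dq6 0.002
t 10.50 yaw 116.99 tz -0.029 eff6 0.002 F [0.6 0.3 0.3] pos [0.4448 0.0246 0.1644] op 0.0856 q6 -0.5637 dq6 -0.003
tilt -0.020015915566289344 [-0.097 -0.364  2.096 -0.024  1.389 -0.564] [ 1.62674457  2.65412088 -0.01992028]
```

Call:
{"name": "step_arm", "arguments": {
  "moves": [
    [1, 0.003, -0.003, -0.005, 0],
    [1, 0.002, -0.003, -0.007, 0],
    [1, 0, 0, -0.008, 0],
    [1, 0, 0, -0.008, 0],
    [1, 0, 0, 0, 0]
  ]
}}

```text
t: 11.12
tool_pos: [0.4498, 0.02, 0.1337]
tool_rot: [1.624, 2.658, -0.02]
contact_force: [-0.3, 0.3, -0.6]
opening: 0.0853
```

```bash
python3 - <<'E'
from h import *
feel(2)
E
```

```text
t 11.12 yaw 117.16 tz 0.002 eff6 0.000 F [-0.3  0.3 -0.6] pos [0.4498 0.02   0.1337] op 0.0853 q6 -0.5749 dq6 -0.002
t 11.18 yaw 117.16 tz -0.032 eff6 0.001 F [-0.3  0.5  0.6] pos [0.45   0.0199 0.1341] op 0.0856 q6 -0.5749 dq6 -0.002
```

Call:
{"name": "step_arm", "arguments": {
  "moves": [
    [1, 0.001, -0.001, -0.006, 0],
    [1, 0, -0.001, -0.006, 0],
    [1, 0, 0, -0.006, 0],
    [1, 0, 0, -0.006, 0],
    [1, 0, 0, -0.006, 0],
    [1, 0, 0, -0.006, 0],
    [1, 0, 0, 0, 0]
  ]
}}

```text
t: 12.05
tool_pos: [0.4512, 0.0178, 0.0959]
tool_rot: [1.623, 2.657, -0.019]
contact_force: [-0.6, 0.8, -0.2]
opening: 0.0854
```

```bash
python3 - <<'E'
from h import *
feel(2)
S=ctrl.get_image('scene')
c=S['color'][170:350,220:440,::-1]; cv2.imwrite('pics/s6c.png',cv2.resize(c,None,fx=3.5,fy=3.5,interpolation=cv2.INTER_CUBIC))
E
```

```text
t 12.05 yaw 117.16 tz -0.053 eff6 0.001 F [-0.6  0.8 -0.2] pos [0.4512 0.0178 0.0959] op 0.0854 q6 -0.5775 dq6 0.000
t 12.10 yaw 117.16 tz -0.001 eff6 0.000 F [ 0.9 -0.2 -0.3] pos [0.4515 0.0178 0.0963] op 0.0858 q6 -0.5775 dq6 -0.001
```

View pics/s6c.png

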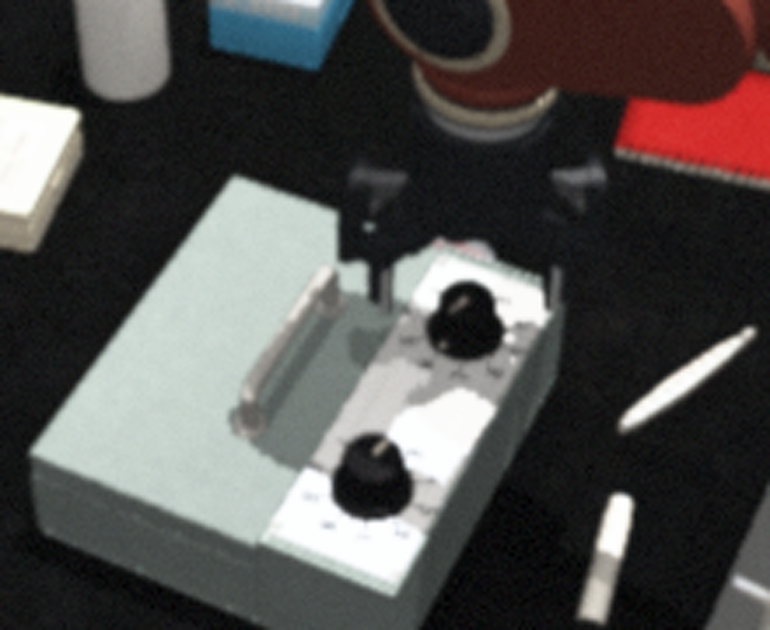

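Call:
{"name": "step_arm", "arguments": {
  "moves": [
    [1, 0, 0, -0.003, 0],
    [0.5, 0, 0, 0, 0],
    [0, 0, 0, 0, 0],
    [0, 0, 0, 0, 0],
    [0, 0, 0, 0, 0],
    [0, 0, 0, 0, 4],
    [0, 0, 0, 0, 0]
  ],
  "newtons": 60
}}

```text
t: 13.02
tool_pos: [0.4517, 0.0174, 0.0947]
tool_rot: [1.527, 2.711, -0.019]
contact_force: [-1.7, 0.3, 0.7]
opening: 0.0321
```

```bash
python3 -c "
from h import *
feel(2)"
```

```text
t 13.03 yaw 121.23 tz 0.081 eff6 -0.032 F [-1.7  0.3  0.7] pos [0.4517 0.0174 0.0947] op 0.0321 q6 -0.6498 dq6 0.003
t 13.07 yaw 121.22 tz 0.082 eff6 0.049 F [-1.1 -0.6  0.7] pos [0.4517 0.0174 0.0947] op 0.0318 q6 -0.6494 dq6 0.002
```

Call:
{"name": "step_arm", "arguments": {
  "moves": [
    [0, 0, 0, 0, 3]
  ]
}}

```text
t: 13.2
tool_pos: [0.4518, 0.0174, 0.0947]
tool_rot: [1.455, 2.75, -0.017]
contact_force: [-0.9, 0.7, 1.0]
opening: 0.0319
```

```bash
python3 -c "
from h import *
feel(1)"
```

```text
t 13.20 yaw 124.22 tz -0.092 eff6 0.335 F [-0.9  0.7  1. ] pos [0.4518 0.0174 0.0947] op 0.0319 q6 -0.7031 dq6 -0.428
```

Call:
{"name": "step_arm", "arguments": {
  "moves": [
    [0, 0, 0, 0, 3]
  ]
}}

```text
t: 13.32
tool_pos: [0.4519, 0.0175, 0.0947]
tool_rot: [1.382, 2.787, -0.015]
contact_force: [-1.0, -0.0, 0.5]
opening: 0.032
```

```bash
python3 -c "
from h import *
feel(1)"
```

```text
t 13.32 yaw 127.24 tz -0.069 eff6 0.263 F [-1.  -0.   0.5] pos [0.4519 0.0175 0.0947] op 0.0320 q6 -0.7572 dq6 -0.425
```

Call:
{"name": "step_arm", "arguments": {
  "moves": [
    [0, 0, 0, 0, 3]
  ]
}}

```text
t: 13.45
tool_pos: [0.452, 0.0176, 0.0947]
tool_rot: [1.308, 2.822, -0.014]
contact_force: [-0.9, 0.8, 1.1]
opening: 0.0322
```

```bash
python3 -c "
from h import *
feel(1)"
```

```text
t 13.45 yaw 130.26 tz -0.086 eff6 0.258 F [-0.9  0.8  1.1] pos [0.452  0.0176 0.0947] op 0.0322 q6 -0.8112 dq6 -0.428
```

Call:
{"name": "step_arm", "arguments": {
  "moves": [
    [0, 0, 0, 0, 3]
  ]
}}

```text
t: 13.58
tool_pos: [0.452, 0.0177, 0.0947]
tool_rot: [1.233, 2.855, -0.012]
contact_force: [-0.5, 1.1, 0.7]
opening: 0.032
```

```bash
python3 -c "
from h import *
feel(1)"
```

```text
t 13.57 yaw 133.28 tz -0.069 eff6 0.266 F [-0.5  1.1  0.7] pos [0.452  0.0177 0.0947] op 0.0320 q6 -0.8654 dq6 -0.429
```

Call:
{"name": "step_arm", "arguments": {
  "moves": [
    [0, 0, 0, 0, 3]
  ]
}}

```text
t: 13.7
tool_pos: [0.4521, 0.0177, 0.0947]
tool_rot: [1.157, 2.886, -0.01]
contact_force: [-0.8, 1.2, 0.0]
opening: 0.0321
```

```bash
python3 -c "
from h import *
feel(1)"
```

```text
t 13.70 yaw 136.31 tz -0.071 eff6 0.327 F [-0.8  1.2  0. ] pos [0.4521 0.0177 0.0947] op 0.0321 q6 -0.9197 dq6 -0.432
```

Call:
{"name": "step_arm", "arguments": {
  "moves": [
    [0, 0, 0, 0, 3]
  ]
}}

```text
t: 13.82
tool_pos: [0.4522, 0.0178, 0.0947]
tool_rot: [1.08, 2.916, -0.008]
contact_force: [-0.8, 0.7, 0.4]
opening: 0.0323
```

```bash
python3 -c "
from h import *
feel(1)"
```

```text
t 13.82 yaw 139.35 tz 0.053 eff6 0.453 F [-0.8  0.7  0.4] pos [0.4522 0.0178 0.0947] op 0.0323 q6 -0.9743 dq6 -0.435
```

Call:
{"name": "step_arm", "arguments": {
  "moves": [
    [0, 0, 0, 0, 2]
  ]
}}

```text
t: 13.95
tool_pos: [0.4523, 0.0179, 0.0947]
tool_rot: [1.028, 2.934, -0.007]
contact_force: [-0.4, -0.4, 1.5]
opening: 0.0316
```

```bash
python3 -c "
from h import *
feel(1)"
```

```text
t 13.95 yaw 141.39 tz 0.005 eff6 0.217 F [-0.4 -0.4  1.5] pos [0.4523 0.0179 0.0947] op 0.0316 q6 -1.0110 dq6 -0.289
```

Call:
{"name": "step_arm", "arguments": {
  "moves": [
    [0, 0, 0, 0, 2]
  ]
}}

```text
t: 14.08
tool_pos: [0.4523, 0.0179, 0.0947]
tool_rot: [0.975, 2.952, -0.006]
contact_force: [-1.0, 1.4, 0.5]
opening: 0.0316
```

```bash
python3 -c "
from h import *
feel(1)"
```

```text
t 14.07 yaw 143.44 tz -0.081 eff6 0.157 F [-1.   1.4  0.5] pos [0.4523 0.0179 0.0947] op 0.0316 q6 -1.0480 dq6 -0.295
```

Call:
{"name": "step_arm", "arguments": {
  "moves": [
    [0, 0, 0, 0, 1.5]
  ]
}}

```text
t: 14.2
tool_pos: [0.4523, 0.018, 0.0947]
tool_rot: [0.935, 2.965, -0.005]
contact_force: [-0.4, 1.7, 1.2]
opening: 0.0319
```

```bash
python3 -c "
from h import *
feel(1)"
```

```text
t 14.20 yaw 145.01 tz -0.070 eff6 0.083 F [-0.4  1.7  1.2] pos [0.4523 0.018  0.0947] op 0.0319 q6 -1.0762 dq6 -0.224
```

Call:
{"name": "step_arm", "arguments": {
  "moves": [
    [0, 0, 0, 0, 1.2]
  ]
}}

```text
t: 14.32
tool_pos: [0.4523, 0.018, 0.0947]
tool_rot: [0.902, 2.975, -0.004]
contact_force: [0.2, 0.9, 1.5]
opening: 0.0317
```

```bash
python3 -c "
from h import *
feel(1)"
```

```text
t 14.32 yaw 146.27 tz -0.195 eff6 -0.016 F [0.2 0.9 1.5] pos [0.4523 0.018  0.0947] op 0.0317 q6 -1.0989 dq6 -0.177
```

Call:
{"name": "step_arm", "arguments": {
  "moves": [
    [0, 0, 0, 0, 1.2]
  ]
}}

```text
t: 14.45
tool_pos: [0.4524, 0.018, 0.0947]
tool_rot: [0.87, 2.985, -0.004]
contact_force: [0.2, 0.7, 0.0]
opening: 0.0317
```

```bash
python3 -c "
from h import *
feel(1)"
```

```text
t 14.45 yaw 147.51 tz -0.343 eff6 -0.191 F [0.2 0.7 0. ] pos [0.4524 0.018  0.0947] op 0.0317 q6 -1.1213 dq6 -0.178
```

Call:
{"name": "step_arm", "arguments": {
  "moves": [
    [0, 0, 0, 0, -2],
    [0, 0, 0, 0, -2],
    [0, 0, 0, 0, 0]
  ]
}}

```text
t: 14.82
tool_pos: [0.4523, 0.0179, 0.0947]
tool_rot: [0.979, 2.951, -0.006]
contact_force: [-0.6, 0.4, 0.7]
opening: 0.0317
```

```bash
python3 -c "
from h import *
feel(2)"
```

```text
t 14.82 yaw 143.29 tz -0.033 eff6 -0.025 F [-0.6  0.4  0.7] pos [0.4523 0.0179 0.0947] op 0.0317 q6 -1.0451 dq6 0.005
t 14.88 yaw 143.30 tz -0.095 eff6 -0.058 F [-0.1  0.4  0.8] pos [0.4523 0.0179 0.0947] op 0.0319 q6 -1.0454 dq6 -0.007
```

Call:
{"name": "step_arm", "arguments": {
  "moves": [
    [1, 0, 0, 0, 0],
    [1, 0, 0, 0, 0],
    [1, 0, 0, 0, 0],
    [1, 0, 0, 0, 0],
    [1, 0, 0, 0.01, 0],
    [1, 0, 0, 0.04, 0],
    [1, 0, 0, 0.03, 0],
    [1, 0, 0, 0, 0]
  ]
}}

```text
t: 15.88
tool_pos: [0.4522, 0.0179, 0.1785]
tool_rot: [0.978, 2.95, -0.006]
contact_force: [-0.1, 0.4, -0.6]
opening: 0.0851
```

```bash
python3 - <<'E'
from h import *
feel(1)
q=ctrl.get_obs()['q'];print('tilt',q[1]+q[2]+q[4]-np.pi, q.round(3), ctrl.get_obs()['tool_rot'])
S=ctrl.get_image('scene')
c=S['color'][170:350,220:440,::-1]; cv2.imwrite('pics/s7c.png',cv2.resize(c,None,fx=3.5,fy=3.5,interpolation=cv2.INTER_CUBIC))
T=ctrl.get_image('top')
c=T['color'][180:320,180:400,::-1]; cv2.imwrite('pics/t7c.png',cv2.resize(c,None,fx=3.6,fy=3.6,interpolation=cv2.INTER_CUBIC))
E
```

```text
t 15.88 yaw 143.31 tz 0.006 eff6 -0.001 F [-0.1  0.4 -0.6] pos [0.4522 0.0179 0.1785] op 0.0851 q6 -1.0475 dq6 0.001
tilt -0.03241500531144226 [-0.119 -0.368  2.075 -0.011  1.401 -1.047] [ 0.97823987  2.94975941 -0.00575903]
```

View pics/s7c.png

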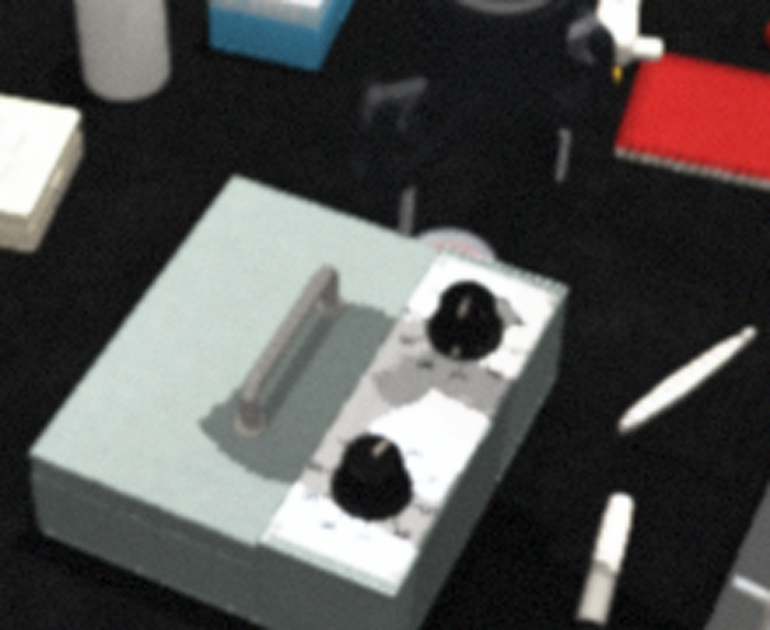

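View pics/t7c.png

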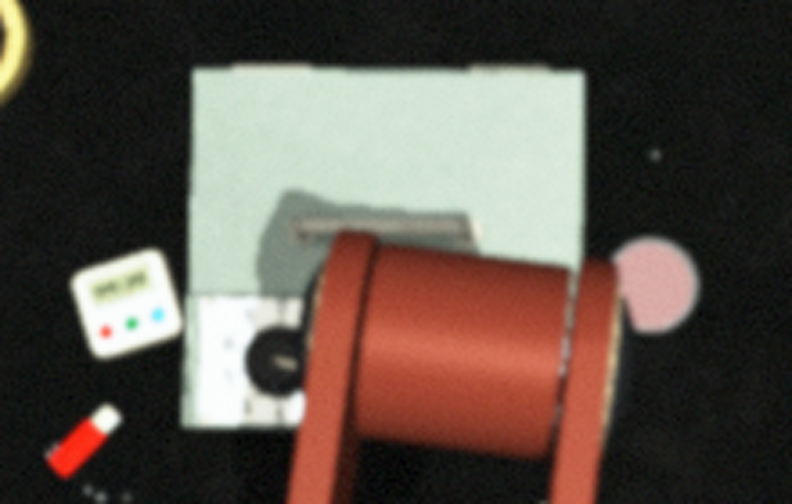

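Call:
{"name": "step_arm", "arguments": {
  "moves": [
    [1, 0.013, 0.01, 0, -9],
    [1, 0.013, 0.01, 0, -9],
    [1, 0.013, 0.01, 0, -9],
    [1, 0.013, 0.01, 0, -9],
    [1, 0.012, 0.01, 0, -9],
    [1, 0.012, 0.01, 0, -8],
    [1, 0, 0, 0, 0],
    [1, 0, 0, 0, 0]
  ],
  "newtons": 40
}}

```text
t: 16.98
tool_pos: [0.5197, 0.0796, 0.1589]
tool_rot: [2.244, 2.195, -0.047]
contact_force: [0.0, 0.4, 0.4]
opening: 0.0849
```

```bash
python3 - <<'E'
from h import *
feel(1)
q=ctrl.get_obs()['q'];print('tilt',q[1]+q[2]+q[4]-np.pi, q.round(3), ctrl.get_obs()['tool_rot'])
E
```

```text
t 16.98 yaw 88.73 tz 0.067 eff6 0.020 F [0.  0.4 0.4] pos [0.5197 0.0796 0.1589] op 0.0849 q6 0.0488 dq6 -0.007
tilt 0.020689449665237447 [ 0.022 -0.114  1.899 -0.022  1.377  0.049] [ 2.24425092  2.19516716 -0.04716598]
```

Call:
{"name": "step_arm", "arguments": {
  "moves": [
    [1, 0.004, 0, -0.004, 1],
    [1, 0.004, 0, -0.006, 0],
    [1, 0.001, 0, -0.007, 0],
    [1, 0, 0, -0.007, 0],
    [1, 0, 0, 0, 0]
  ]
}}

```text
t: 17.6
tool_pos: [0.5278, 0.0787, 0.132]
tool_rot: [2.223, 2.218, -0.05]
contact_force: [-0.0, -0.1, 0.8]
opening: 0.0851
```

```bash
python3 - <<'E'
from h import *
feel(1)
S=ctrl.get_image('scene')
c=S['color'][170:350,220:440,::-1]; cv2.imwrite('pics/s8c.png',cv2.resize(c,None,fx=3.5,fy=3.5,interpolation=cv2.INTER_CUBIC))
E
```

```text
t 17.60 yaw 89.88 tz 0.016 eff6 0.001 F [-0.  -0.1  0.8] pos [0.5278 0.0787 0.132 ] op 0.0851 q6 0.0283 dq6 -0.002
```

View pics/s8c.png

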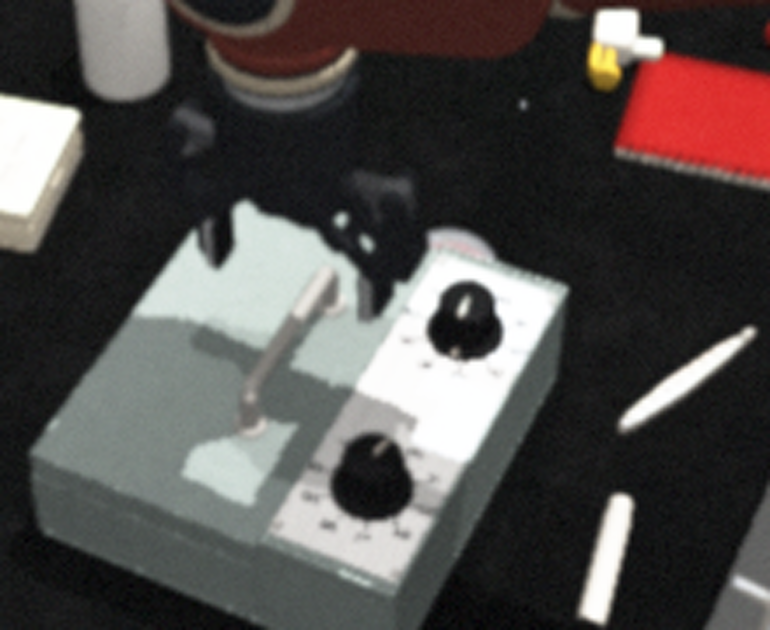

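Call:
{"name": "step_arm", "arguments": {
  "moves": [
    [1, 0.001, 0, -0.006, 0],
    [1, 0, 0.001, -0.006, 0],
    [1, 0, 0, -0.006, 0],
    [1, 0, 0, -0.006, 0],
    [1, 0, 0, -0.005, 0],
    [1, 0, 0, 0, 0]
  ]
}}

```text
t: 18.4
tool_pos: [0.5292, 0.0799, 0.1017]
tool_rot: [2.222, 2.218, -0.048]
contact_force: [0.3, -0.2, -0.1]
opening: 0.0853
```

```bash
python3 - <<'E'
from h import *
feel(2)
S=ctrl.get_image('scene')
c=S['color'][170:350,220:440,::-1]; cv2.imwrite('pics/s9c.png',cv2.resize(c,None,fx=3.5,fy=3.5,interpolation=cv2.INTER_CUBIC))
E
```

```text
t 18.40 yaw 89.90 tz 0.001 eff6 0.000 F [ 0.3 -0.2 -0.1] pos [0.5292 0.0799 0.1017] op 0.0853 q6 0.0315 dq6 -0.002
t 18.45 yaw 89.90 tz -0.011 eff6 0.000 F [-0.4 -0.2 -0.2] pos [0.5294 0.0799 0.102 ] op 0.0852 q6 0.0315 dq6 -0.002
```

View pics/s9c.png

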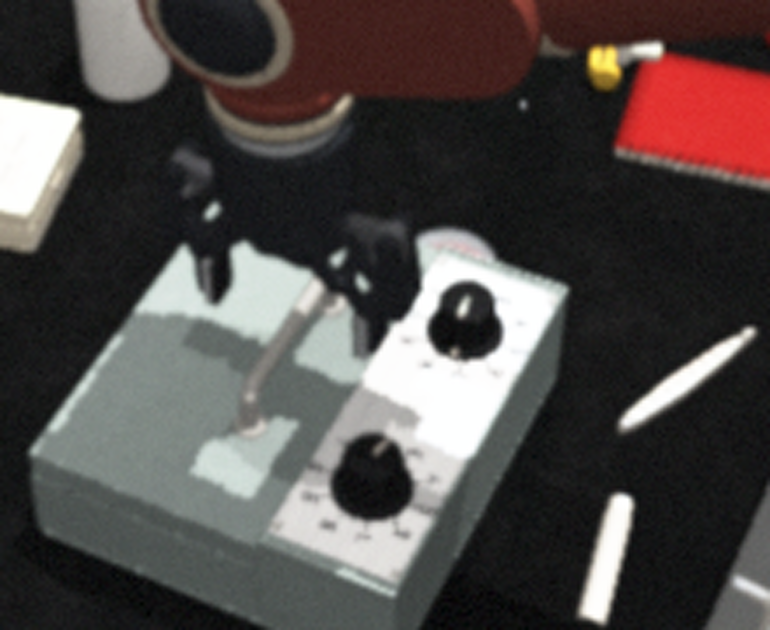

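Call:
{"name": "step_arm", "arguments": {
  "moves": [
    [0.5, 0, 0, 0, 0],
    [0.2, 0, 0, 0, 0],
    [0, 0, 0, 0, 0],
    [0, 0, 0, 0, 0],
    [0, 0, 0, 0, 0]
  ],
  "newtons": 40
}}

```text
t: 19.12
tool_pos: [0.5303, 0.0799, 0.1034]
tool_rot: [2.22, 2.217, -0.045]
contact_force: [-0.6, -0.6, 1.0]
opening: 0.0079
```

```bash
python3 - <<'E'
from h import *
feel(2)
S=ctrl.get_image('scene')
c=S['color'][170:350,220:440,::-1]; cv2.imwrite('pics/s10c.png',cv2.resize(c,None,fx=3.5,fy=3.5,interpolation=cv2.INTER_CUBIC))
E
```

```text
t 19.12 yaw 89.90 tz 0.011 eff6 0.031 F [-0.6 -0.6  1. ] pos [0.5303 0.0799 0.1034] op 0.0079 q6 0.0315 dq6 0.002
t 19.18 yaw 89.90 tz 0.029 eff6 0.032 F [-0.3  0.2  0.3] pos [0.5303 0.0799 0.1034] op 0.0081 q6 0.0314 dq6 -0.001
```

View pics/s10c.png

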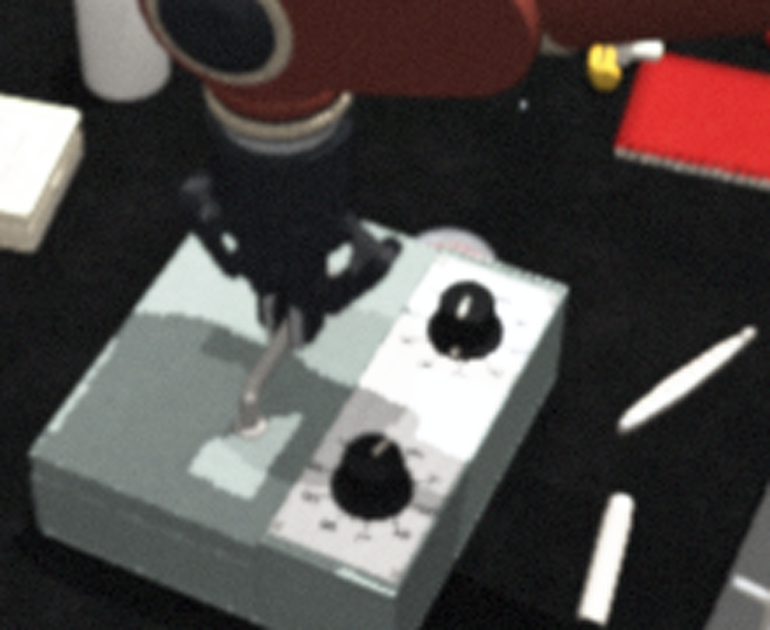

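Call:
{"name": "step_arm", "arguments": {
  "moves": [
    [0, 0.001, 0, 0.002, 0]
  ]
}}

```text
t: 19.35
tool_pos: [0.5306, 0.0799, 0.1042]
tool_rot: [2.221, 2.217, -0.046]
contact_force: [1.8, 0.1, -6.8]
opening: 0.0076
```

```bash
python3 -c "
from h import *
feel(1)"
```

```text
t 19.35 yaw 89.90 tz 0.050 eff6 0.036 F [ 1.8  0.1 -6.8] pos [0.5306 0.0799 0.1042] op 0.0076 q6 0.0313 dq6 -0.002
```

Call:
{"name": "step_arm", "arguments": {
  "moves": [
    [0, 0.001, 0, 0.002, 0]
  ]
}}

```text
t: 19.48
tool_pos: [0.5311, 0.0799, 0.105]
tool_rot: [2.222, 2.218, -0.048]
contact_force: [1.9, -0.1, -7.6]
opening: 0.0084
```

```bash
python3 -c "
from h import *
feel(2)"
```

```text
t 19.48 yaw 89.90 tz 0.086 eff6 0.037 F [ 1.9 -0.1 -7.6] pos [0.5311 0.0799 0.105 ] op 0.0084 q6 0.0311 dq6 -0.001
t 19.52 yaw 89.90 tz 0.027 eff6 0.036 F [ 0.8  0.9 -6.6] pos [0.5312 0.0799 0.1052] op 0.0084 q6 0.0311 dq6 0.001
```

Call:
{"name": "step_arm", "arguments": {
  "moves": [
    [0, 0.001, 0, 0.003, 0]
  ]
}}

```text
t: 19.65
tool_pos: [0.5323, 0.0799, 0.1074]
tool_rot: [2.222, 2.218, -0.047]
contact_force: [6.8, 0.3, -11.2]
opening: 0.0081
```

```bash
python3 -c "
from h import *
feel(1)"
```

```text
t 19.65 yaw 89.90 tz 0.052 eff6 0.039 F [  6.8   0.3 -11.2] pos [0.5323 0.0799 0.1074] op 0.0081 q6 0.0309 dq6 -0.001
```

Call:
{"name": "step_arm", "arguments": {
  "moves": [
    [0, 0.001, 0, 0.003, 0]
  ]
}}

```text
t: 19.77
tool_pos: [0.5336, 0.0799, 0.1097]
tool_rot: [2.221, 2.217, -0.046]
contact_force: [5.9, 0.5, -11.1]
opening: 0.0082
```

```bash
python3 -c "
from h import *
feel(1)"
```

```text
t 19.77 yaw 89.89 tz 0.093 eff6 0.041 F [  5.9   0.5 -11.1] pos [0.5336 0.0799 0.1097] op 0.0082 q6 0.0308 dq6 -0.001
```

Call:
{"name": "step_arm", "arguments": {
  "moves": [
    [0, 0.003, 0, 0.003, 0],
    [0, 0.003, 0, 0.004, 0]
  ]
}}

```text
t: 20.02
tool_pos: [0.5371, 0.0799, 0.1152]
tool_rot: [-2.221, -2.217, 0.055]
contact_force: [0.0, 0.4, -6.6]
opening: 0.0078
```

```bash
python3 -c "
from h import *
feel(1)
S=ctrl.get_image('scene')
c=S['color'][170:350,220:440,::-1]; cv2.imwrite('pics/s11c.png',cv2.resize(c,None,fx=3.5,fy=3.5,interpolation=cv2.INTER_CUBIC))
"
```

```text
t 20.02 yaw 89.90 tz 0.038 eff6 0.037 F [ 0.   0.4 -6.6] pos [0.5371 0.0799 0.1152] op 0.0078 q6 0.0302 dq6 -0.004
```

View pics/s11c.png

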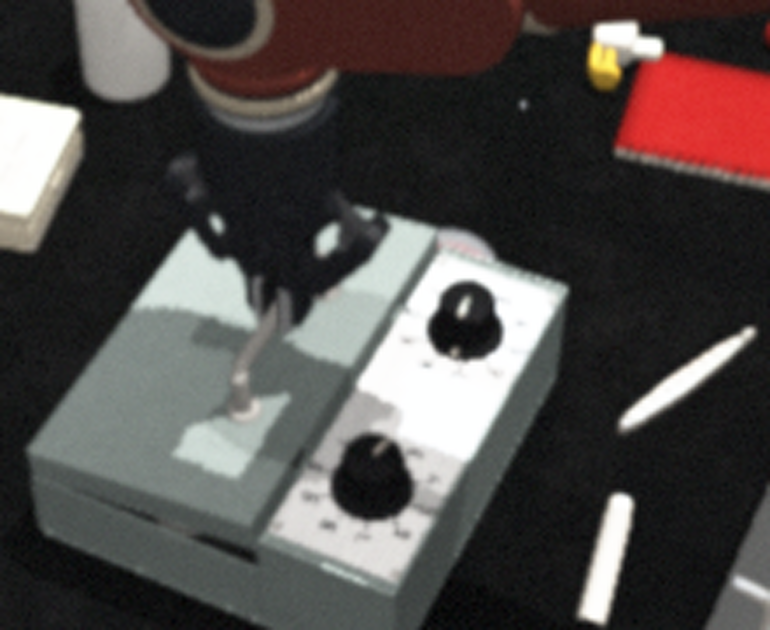

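```bash
cat >> h.py <<'E'
def table(th0,d,n,X0=.5303,Z0=.1034):
    p=lambda t:np.array([X0+(-102*np.cos(t)+54*np.sin(t)+102)/1e3,Z0+(102*np.sin(t)+54*np.cos(t)-54)/1e3])
    for i in range(n):
        a,b=p(th0+d*i),p(th0+d*i+d); print(round(th0+d*i+d,3),b.round(4),((b-a)*1e3).round(1))
E
python3 -c "
from h import *
table(.113,.07,18)"
```

```text
0.183 [0.5418 0.1211] [4.8 6.5]
0.253 [0.5471 0.1272] [5.2 6.2]
0.323 [0.5527 0.133 ] [5.7 5.8]
0.393 [0.5588 0.1383] [6.  5.4]
0.463 [0.5652 0.1433] [6.4 4.9]
0.533 [0.5719 0.1477] [6.7 4.5]
0.603 [0.5789 0.1517] [7. 4.]
0.673 [0.5862 0.1552] [7.3 3.5]
0.743 [0.5937 0.1582] [7.5 3. ]
0.813 [0.6014 0.1606] [7.7 2.4]
0.883 [0.6093 0.1625] [7.9 1.9]
0.953 [0.6172 0.1638] [8.  1.3]
1.023 [0.6253 0.1646] [8.  0.8]
1.093 [0.6334 0.1648] [8.1 0.2]
1.163 [0.6414 0.1645] [ 8.1 -0.4]
1.233 [0.6494 0.1635] [ 8.  -0.9]
1.303 [0.6574 0.1621] [ 7.9 -1.5]
1.373 [0.6652 0.16  ] [ 7.8 -2. ]
```

Call:
{"name": "step_arm", "arguments": {
  "moves": [
    [0, 0.005, 0, 0.006, 0],
    [0, 0.005, 0, 0.006, 0]
  ]
}}

```text
t: 20.32
tool_pos: [0.5466, 0.0799, 0.1279]
tool_rot: [-2.219, -2.216, 0.058]
contact_force: [-0.8, 0.3, -7.4]
opening: 0.008
```

```bash
python3 -c "
from h import *
feel(1)"
```

```text
t 20.32 yaw 89.90 tz 0.024 eff6 0.040 F [-0.8  0.3 -7.4] pos [0.5466 0.0799 0.1279] op 0.0080 q6 0.0292 dq6 -0.002
```

Tracking the arc well; continuing.

Call:
{"name": "step_arm", "arguments": {
  "moves": [
    [0, 0.006, 0, 0.005, 0],
    [0, 0.006, 0, 0.005, 0]
  ]
}}

```text
t: 20.58
tool_pos: [0.5581, 0.0799, 0.1396]
tool_rot: [-2.217, -2.214, 0.063]
contact_force: [-3.6, 1.5, -6.0]
opening: 0.008
```

```bash
python3 -c "
from h import *
feel(1)"
```

```text
t 20.57 yaw 89.91 tz 0.046 eff6 0.039 F [-3.6  1.5 -6. ] pos [0.5581 0.0799 0.1396] op 0.0080 q6 0.0283 dq6 -0.004
```

Call:
{"name": "step_arm", "arguments": {
  "moves": [
    [0, 0.006, 0, 0.005, 0],
    [0, 0.007, 0, 0.005, 0]
  ]
}}

```text
t: 20.82
tool_pos: [0.5721, 0.08, 0.1505]
tool_rot: [-2.217, -2.214, 0.063]
contact_force: [-2.5, -0.4, -6.5]
opening: 0.0079
```

```bash
python3 -c "
from h import *
feel(1)"
```

```text
t 20.82 yaw 89.91 tz 0.063 eff6 0.039 F [-2.5 -0.4 -6.5] pos [0.5721 0.08   0.1505] op 0.0079 q6 0.0273 dq6 -0.005
```

Call:
{"name": "step_arm", "arguments": {
  "moves": [
    [0, 0.006, 0, 0.002, 0],
    [0, 0.006, 0, 0.002, 0]
  ]
}}

```text
t: 21.08
tool_pos: [0.5848, 0.08, 0.1577]
tool_rot: [-2.216, -2.213, 0.065]
contact_force: [-5.5, -0.1, -1.9]
opening: 0.0081
```

```bash
python3 -c "
from h import *
feel(1)
S=ctrl.get_image('scene')
c=S['color'][170:350,220:440,::-1]; cv2.imwrite('pics/s12c.png',cv2.resize(c,None,fx=3.5,fy=3.5,interpolation=cv2.INTER_CUBIC))
"
```

```text
t 21.07 yaw 89.92 tz 0.019 eff6 0.039 F [-5.5 -0.1 -1.9] pos [0.5848 0.08   0.1577] op 0.0081 q6 0.0266 dq6 -0.004
```

View pics/s12c.png

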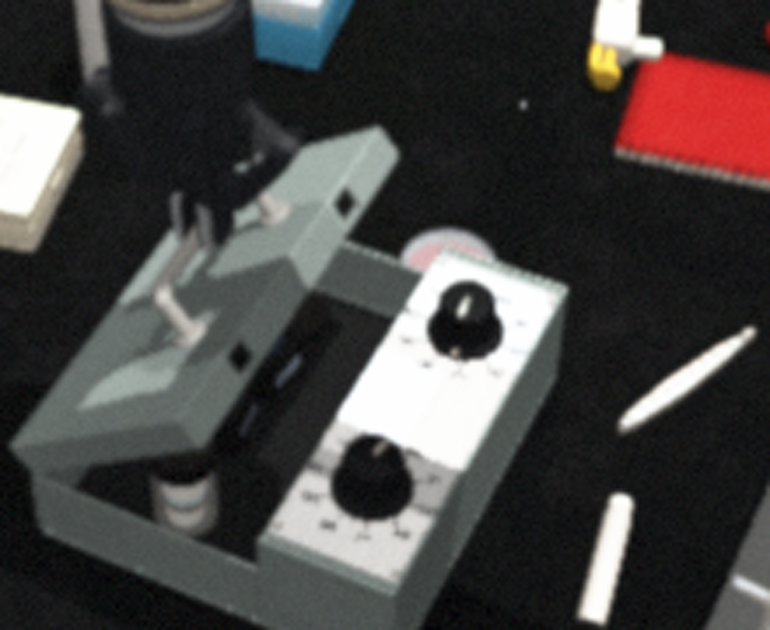

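Call:
{"name": "step_arm", "arguments": {
  "moves": [
    [0, 0.007, 0, -0.002, 0],
    [0, 0.007, 0, -0.001, 0]
  ]
}}

```text
t: 21.38
tool_pos: [0.6017, 0.0801, 0.1636]
tool_rot: [-2.219, -2.216, 0.06]
contact_force: [-8.0, 0.0, 10.3]
opening: 0.0081
```

```bash
python3 -c "
from h import *
feel(1)"
```

```text
t 21.38 yaw 89.92 tz -0.014 eff6 0.043 F [-8.   0.  10.3] pos [0.6017 0.0801 0.1636] op 0.0081 q6 0.0262 dq6 -0.002
```

Call:
{"name": "step_arm", "arguments": {
  "moves": [
    [0, 0.007, 0, 0.001, 0],
    [0, 0.007, 0, 0.001, 0]
  ]
}}

```text
t: 21.62
tool_pos: [0.617, 0.0801, 0.1676]
tool_rot: [-2.22, -2.217, 0.059]
contact_force: [-4.4, -0.7, -3.2]
opening: 0.0079
```

```bash
python3 -c "
from h import *
feel(1)"
```

```text
t 21.62 yaw 89.92 tz -0.029 eff6 0.038 F [-4.4 -0.7 -3.2] pos [0.617  0.0801 0.1676] op 0.0079 q6 0.0256 dq6 -0.002
```

Call:
{"name": "step_arm", "arguments": {
  "moves": [
    [0, 0.007, 0, 0.001, 0],
    [0, 0.007, 0, 0, 0]
  ]
}}

```text
t: 21.88
tool_pos: [0.6321, 0.0801, 0.1693]
tool_rot: [-2.22, -2.217, 0.059]
contact_force: [-3.8, -0.5, -2.8]
opening: 0.0083
```

```bash
python3 -c "
from h import *
feel(1)
S=ctrl.get_image('scene')
c=S['color'][130:350,220:440,::-1]; cv2.imwrite('pics/s13c.png',cv2.resize(c,None,fx=2.7,fy=2.7,interpolation=cv2.INTER_CUBIC))
"
```

```text
t 21.88 yaw 89.92 tz 0.041 eff6 0.036 F [-3.8 -0.5 -2.8] pos [0.6321 0.0801 0.1693] op 0.0083 q6 0.0250 dq6 -0.003
```

View pics/s13c.png

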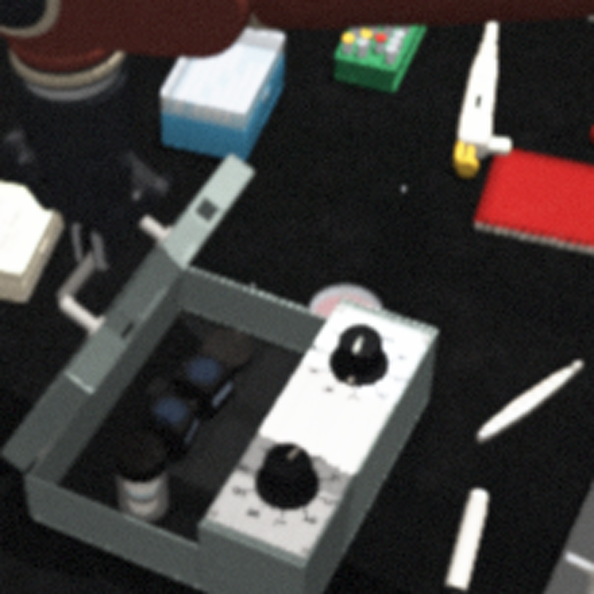

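```bash
python3 - <<'E'
from h import *
S=ctrl.get_image('scene');T=ctrl.get_image('top')
for n,b,t in [('brown',(197,266),(191,235)),('blue',(179,296),(172,256)),('sponge',(222,238),(222,205)),('squeeze',(257,196),(253,143))]:
    B=ray(S,b,0)
    zs=np.arange(0,.3,.002); k=np.argmin([np.linalg.norm(proj(S,[B[0],B[1],z])[0]-t) for z in zs])
    print(n,B.round(3),zs[k],proj(T,B).round(0))
E
```

```text
brown [0.779 0.104 0.   ] 0.098 [[281. 145.]]
blue [0.767 0.191 0.   ] 0.124 [[245. 150.]]
sponge [0.775 0.008 0.   ] 0.1 [[321. 147.]]
squeeze [ 0.774 -0.15   0.   ] 0.162 [[386. 148.]]
```

Call:
{"name": "step_arm", "arguments": {
  "moves": [
    [0, 0.007, 0, 0, 0],
    [0, 0.007, 0, -0.001, 0]
  ]
}}

```text
t: 22.28
tool_pos: [0.6471, 0.0801, 0.1689]
tool_rot: [-2.221, -2.218, 0.056]
contact_force: [-5.0, -0.3, 1.8]
opening: 0.0079
```

```bash
python3 -c "
from h import *
feel(1)"
```

```text
t 22.27 yaw 89.92 tz -0.032 eff6 0.038 F [-5.  -0.3  1.8] pos [0.6471 0.0801 0.1689] op 0.0079 q6 0.0245 dq6 -0.002
```

Call:
{"name": "step_arm", "arguments": {
  "moves": [
    [0, 0.007, 0, -0.001, 0],
    [0, 0, 0, 0, 0]
  ]
}}

```text
t: 22.52
tool_pos: [0.6556, 0.0801, 0.1681]
tool_rot: [-2.222, -2.219, 0.054]
contact_force: [-1.7, 0.9, -1.4]
opening: 0.0083
```

```bash
python3 -c "
from h import *
feel(1)
S=ctrl.get_image('scene')
c=S['color'][130:350,180:440,::-1]; cv2.imwrite('pics/s14c.png',cv2.resize(c,None,fx=2.7,fy=2.7,interpolation=cv2.INTER_CUBIC))
"
```

```text
t 22.52 yaw 89.91 tz -0.004 eff6 0.032 F [-1.7  0.9 -1.4] pos [0.6556 0.0801 0.1681] op 0.0083 q6 0.0243 dq6 -0.001
```

View pics/s14c.png

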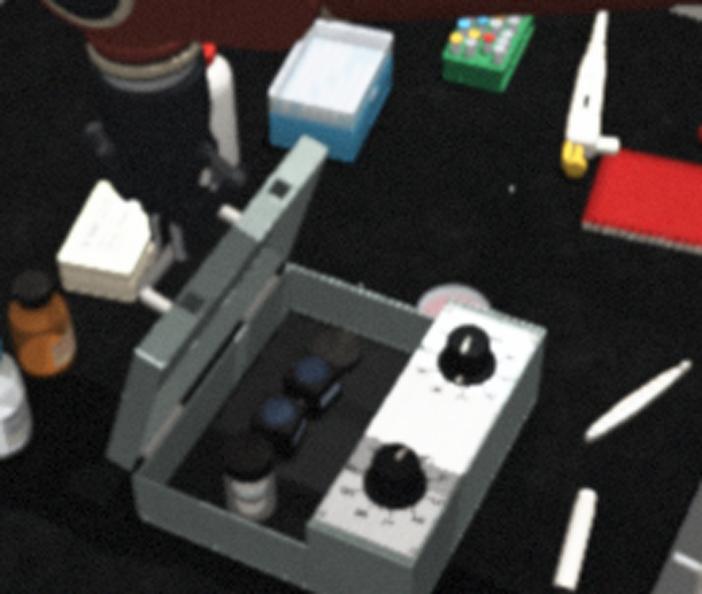

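Call:
{"name": "step_arm", "arguments": {
  "moves": [
    [0.2, 0, 0, 0, 0],
    [0.2, 0, 0, 0, 0],
    [0.2, 0, 0, 0, 0]
  ]
}}

```text
t: 22.95
tool_pos: [0.6577, 0.0799, 0.1696]
tool_rot: [2.22, 2.216, -0.046]
contact_force: [1.2, 0.6, -0.1]
opening: 0.0172
```

```bash
python3 -c "
from h import *
feel(2)"
```

```text
t 22.95 yaw 89.90 tz 0.058 eff6 -0.000 F [ 1.2  0.6 -0.1] pos [0.6577 0.0799 0.1696] op 0.0172 q6 0.0245 dq6 -0.001
t 23.00 yaw 89.90 tz -0.018 eff6 0.000 F [ 0.2  0.2 -0.3] pos [0.6577 0.0799 0.1696] op 0.0173 q6 0.0245 dq6 -0.001
```

Call:
{"name": "step_arm", "arguments": {
  "moves": [
    [0.2, -0.001, 0, 0.003, 0],
    [0.2, 0, 0, 0.006, 0]
  ]
}}

```text
t: 23.25
tool_pos: [0.6564, 0.0799, 0.1787]
tool_rot: [2.221, 2.217, -0.047]
contact_force: [-0.2, 0.7, -0.7]
opening: 0.0167
```

```bash
python3 -c "
from h import *
feel(1)"
```

```text
t 23.25 yaw 89.90 tz 0.021 eff6 0.002 F [-0.2  0.7 -0.7] pos [0.6564 0.0799 0.1787] op 0.0167 q6 0.0242 dq6 -0.002
```

Call:
{"name": "step_arm", "arguments": {
  "moves": [
    [0.2, 0, 0, 0.006, 0],
    [0.2, 0, 0, 0.006, 0],
    [0.2, 0, 0, 0.006, 0]
  ]
}}

```text
t: 23.62
tool_pos: [0.6568, 0.0799, 0.1988]
tool_rot: [2.22, 2.216, -0.045]
contact_force: [-0.4, 0.8, -0.3]
opening: 0.0173
```

```bash
python3 -c "
from h import *
feel(1)
S=ctrl.get_image('scene')
c=S['color'][130:350,180:440,::-1]; cv2.imwrite('pics/s15c.png',cv2.resize(c,None,fx=2.7,fy=2.7,interpolation=cv2.INTER_CUBIC))
"
```

```text
t 23.62 yaw 89.90 tz 0.025 eff6 0.002 F [-0.4  0.8 -0.3] pos [0.6568 0.0799 0.1988] op 0.0173 q6 0.0234 dq6 -0.002
```

View pics/s15c.png

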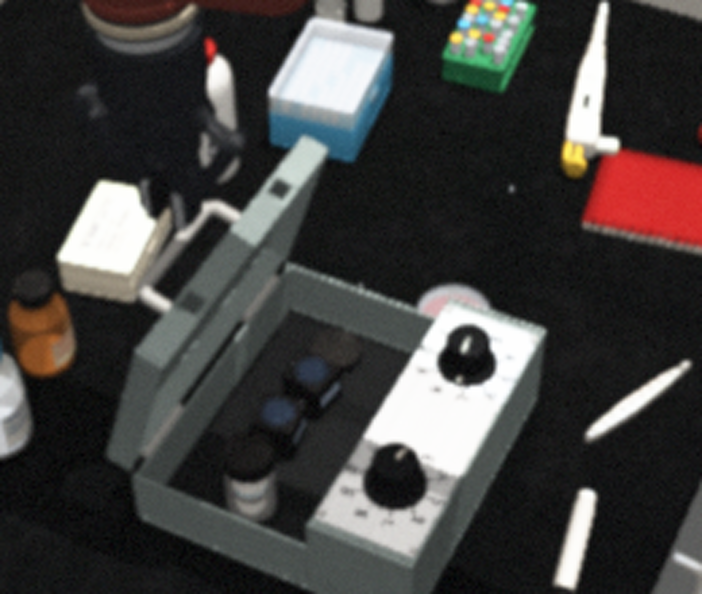

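Call:
{"name": "step_arm", "arguments": {
  "moves": [
    [0.2, 0, 0, 0.01, 0],
    [0.2, 0, 0, 0.015, 0],
    [0.2, 0, 0, 0.015, 0],
    [0.2, 0, 0, 0.015, 0],
    [0.2, 0, 0, 0, 0],
    [0.2, 0, 0, 0, 0]
  ]
}}

```text
t: 24.42
tool_pos: [0.6577, 0.0799, 0.2606]
tool_rot: [2.218, 2.214, -0.04]
contact_force: [0.4, -0.8, -0.2]
opening: 0.017
```

```bash
python3 -c "
from h import *
feel(1)
S=ctrl.get_image('scene');save(S,'s16.png')
T=ctrl.get_image('top');save(T,'t16.png')
# fit lid angle from scene: lid top-edge corners (front edge of lid, local)
p=[.5210,.0802,.003]
for th in [1.0,1.1,1.2,1.3,1.4]:
    L=[]
    for y in (.12,-.12):
        f,u=.14,.022
        L.append([.11+(-f*np.cos(th)+u*np.sin(th)),y,.058+f*np.sin(th)+u*np.cos(th)])
    print(th,(proj(S,box(p,L))).round(0).tolist())
"
```

```text
t 24.43 yaw 89.90 tz 0.029 eff6 -0.000 F [ 0.4 -0.8 -0.2] pos [0.6577 0.0799 0.2606] op 0.0170 q6 0.0212 dq6 -0.000
1.0 [[250.0, 272.0], [311.0, 190.0]]
1.1 [[243.0, 268.0], [305.0, 186.0]]
1.2 [[237.0, 264.0], [299.0, 183.0]]
1.3 [[230.0, 261.0], [292.0, 180.0]]
1.4 [[223.0, 258.0], [286.0, 178.0]]
```

View pics/s16.png

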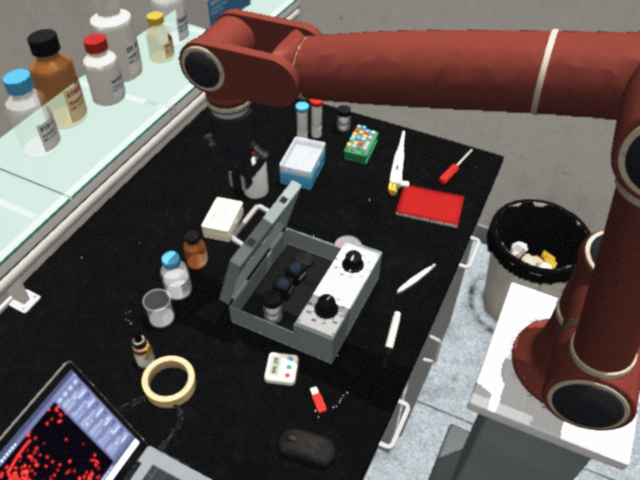

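View pics/t16.png

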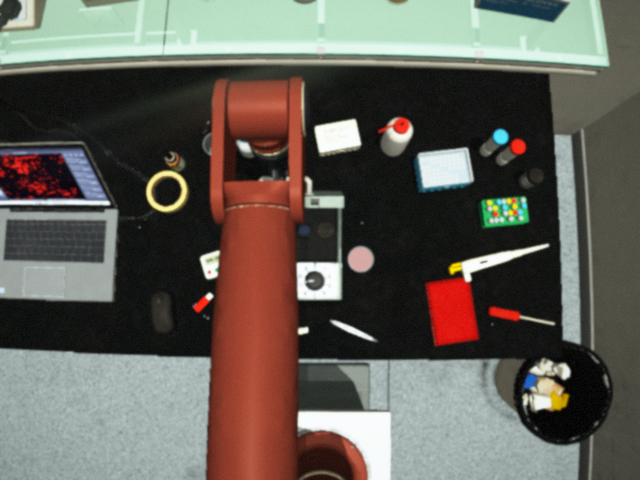

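```bash
python3 -c "
from h import *
S=ctrl.get_image('scene')
for q in ['timer','usb_stick','log_book','dish']: print(q,[(np.round(d['bbox']),round(d['p'],2)) for d in ctrl.spot_in(S,q)][:2])
print(ctrl.get_obs()['contact_force'])
print(ctrl.finish_job())"
```

```text
timer []
usb_stick [(array([309., 389., 327., 415.]), 0.74)]
log_book [(array([395., 187., 465., 227.]), 0.88)]
dish [(array([334., 236., 362., 245.]), 0.52)]
[ 0.17989917 -0.00381448  0.23003881]
the job is handed in; nothing more can be done
None
```

The strongbox is open and handed in at about 25 s of the 67 s limit.

- **Left dial:** I turned it about 50° clockwise. I felt it drop in and then meet the resistance at the far side, then backed it to the middle of the slot. The last clear top view had its line at about 1.87 rad, against 1.885 for the 3.
- **Right dial:** I turned it about 26° anticlockwise, felt the same drop and resistance, and centred it. By reckoning from the start picture it stands at about 4.5 rad, against 4.398 for the 7. I did not measure it again in the top view.
- **Lid:** I tested it with a gentle lift first, and it came free. The highest force readings at the handle were about 13 N, under the 20 N limit. I raised it to about 1.28 rad and let go, and it stayed there. The final pictures agree with that angle, and the tool is clear with no contact force.
- **Things round the box:** The USB stick, notebook and dish are where they were at the start, within detector noise. In the last check the detector missed the timer. It shows in its usual place in the scene picture, and the arm never came near it.

One thing was slightly off: the handle slipped about 3 mm in the grip during the lift.

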